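Refit the analyser's gas-line filter cartridges

ROBOT

A 6-joint arm with a two-finger parallel gripper is mounted at the origin on the work surface. World frame = base frame: x ahead of the robot, y to its left, z up, the work surface at z = 0. Lengths are in m, angles in rad, forces in N, time in s.
With the tool pointing down it reaches from about 0.35 to 0.8 m from the base axis. Payload 7.3 kg.
Tool frame: the origin (TCP) lies midway between the tips of the shut fingers; the grasp point (between the pads) lies 19 mm behind it; z points along the fingers, y is the line along which they close (so a half turn about z gives the same grasp; the last joint's range is limited). The gripper opens to 85 mm and grips with 20 to 120 N. Pads are 22 mm wide; open, the fingers measure 114 mm over their backs; the gripper's body (76 mm by 85 mm) begins 54 mm behind the grasp point. The pads swing forward as they close: fully open they stand 13 mm farther back than shut.
Start: joints at [0.981, 0.342, 1.524, -0, 1.275, -0.146], TCP at [0.225, 0.474, 0.194] pointing down, gripper open.
Joint ranges: [-2.53, 2.53], [-0.77, 2.02], [0.04, 2.7], [-1, 4.14], [0.28, 2.66], [-3.11, 3.11]. Speed limits (rad/s): [2.57, 2.57, 3.14, 3.14, 3.14, 3.14].

INTERFACE

Orientations are given as [roll, pitch, yaw] about the fixed x, y, z axes, in that order (R = Rz(yaw) Ry(pitch) Rx(roll)).
In Python, from bench import robot gives the robot as it stands.
- The arm moves only by the tool play_rows, never from a script. Its argument "rows" is a list of rows, each an object of numbers: "wx", "wy", "wz": the turn, a rotation vector about the tool's x, y, z in degrees; "x", "y", "z": the shift along the tool's x, y, z in mm; "grip": the opening, from 0 (shut) to 1 (fully open). A call has 1 to 8 rows; each row shifts and turns the commanded pose from where the row before left it, along the tool's axes as they then stand; what a row does not reach is not made up. A row lasts 1/10 s, in which the tool goes at most 50 mm and 8.59 degrees, less where a joint would pass 70% of its speed; a pose out of reach is approached as far as the arm can. A call with a gripper value outside its range is refused whole. The fingers move at their own pace and stop on an object; "grip_force" is the grip in N (left out, the last holds). Time passes only in rows, so rows that do not move let the fingers close. It gives the time, the measured TCP pose, the force, the opening and the grip force at its end, in the units of the state.
- robot.get_obs(): the state, without advancing time (a new reading comes with each control period).
- robot.camera(name): name is "scene" or "top" or "wrist"; returns the picture (420x560x3 uint8, red, green, blue); there is no depth.
- robot.get_calibration(name): a dict with "fovy" (degrees; the focal length in pixels is half the picture's height over the tangent of half this angle, whatever the lens; pixels are square), "cx", "cy" (the principal point, pixels), "camera_from_world" (4x4, takes a point from world to camera coordinates). Camera axes: x right, y down, z forward; pixel columns grow to the right and rows downward; lengths in m; the calibration is good to about 2 mm. A picture is of the moment at which its call begins: read the wrist's pose just before it. get_calibration takes no time and is no camera call; for the wrist camera it gives the pose at the moment of the call.
- robot.hand_in(): hands the job in; it is judged then, once.
The state is a dict: "time_s": time; "qpos": joint angles; "joint_vel": joint speeds; "joint_torque": joint torques, N m; "tool_pos": TCP position; "orientation": TCP orientation; "ft_force": force on the tool from outside, world axes, zero at the start; "torque": the same for the moment, N m; "opening": finger opening in m; "grip_force": force on a finger pad.
Only numpy, scipy, OpenCV 4.12 (cv2) and the standard library are available. Lean on these libraries where they do the work, as an engineer would, in place of code of your own. Each camera call takes 0.05 s, during which the arm holds its last target. There are 200 camera calls.

TASK

Refit the analyser's three filter cartridges (aluminium canisters with black knobs), one after another in this order: stand the widest in the wide cup, then the middle one in the smaller cup, and last push the slim one down into the sprung steel socket until it clicks fully home. Leave all three upright and let go of, and leave the crucibles, beaker and jar standing where they are.

Things in the scene. Friction and masses are not known exactly. Their poses are not given: they have to be found in the camera images.
- cart_wide: Widest filter cartridge: loose upright aluminium cylinder 62 mm in diameter and 38 mm high, with a black round knob (18 mm in diameter, 28 mm high) centred on top; 66 mm in all, about 0.26 kg. Take it by the knob from above. Origin at the centre of its underside, z up along its axis.
- cart_mid: Middle filter cartridge: loose upright aluminium cylinder 46 mm in diameter and 50 mm high, with the same black knob (18 mm in diameter, 28 mm high) on top; 78 mm in all, about 0.20 kg. Origin at the centre of its underside, z up along its axis.
- cart_slim: Slim cartridge, loose, standing on its plug: lower 44 mm is a plug 29 mm in diameter (tapered to 24 mm over the lowest 5 mm, grooved at 10 to 22 mm); above it a body 34 mm in diameter, 22 mm high, then the same knob (18 mm in diameter, 28 mm high); 94 mm in all, about 0.13 kg. Origin at the centre of its underside, z up along its axis.
- cup_wide: Place of the widest cartridge: fixed grey round open cup, 82 mm inside diameter, 4 mm wall, 18 mm high, inner floor 4 mm above the table. Origin at the centre of its underside, on the table.
- cup_mid: Place of the middle cartridge: fixed grey round open cup, 66 mm inside diameter, 4 mm wall, 18 mm high, inner floor 4 mm above the table. Origin at the centre of its underside, on the table.
- socket: Slim cartridge's place: fixed round steel socket, 56 mm wide, 50 mm high. Funnel mouth 48 mm wide, narrowing over 10 mm to a 31 mm bore with floor at 6 mm. Two sprung balls in the bore at 22 mm height hold the cartridge up (underside about 20 mm above the table) until a push straight down of about 8 N snaps it home on the floor (underside at 6 mm). Origin: centre of its underside, on the table.
- crucible_a: Bystander, leave alone: small white ceramic crucible, 27 mm wide at the rim, 26 mm high, loose. Origin at the centre of its underside.
- crucible_b: Bystander, leave alone: a second crucible just like crucible_a.
- beaker: Bystander, leave alone: clear glass beaker, 64 mm wide, 70 mm high, loose. Origin at the centre of its underside.
- jar: Bystander, leave alone: amber glass jar with a white cap, 60 mm wide, 85 mm high, loose. Origin at the centre of its underside.
There are look-alikes about, which are no part of the job. What is shaped like the socket but turquoise or yellow is not meant.

How it is judged:
By the outcome, as a careful person would: the job done as asked, in the order asked, and still so for the second after the job is handed in, with the robot touching nothing.
It also fails if it takes over 99 s, if anything falls off the work surface, if the arm or the gripper's body presses on something with over 40 N, if the wrist force passes 120 N, or if a joint passes its speed limit or range.

## Working session

There is one attempt and no reset: what is moved stays moved. The work goes in short steps, Python scripts to look and compute and a tool call to move; the robot and the scene stay as the last step left them, time stands still between calls to the robot, and variables do not carry over. Pictures are saved under pics/ and viewed, at most 17 in all, crops included, and the job is handed in when it is done.

Besides the shell and the picture viewer there is one more tool, called after "Request:" by a JSON object that holds its "method" and its "body", one argument or row to a line. play_rows: Moves the arm, as the interface text tells. Its arguments: {"type":"object","properties":{"rows":{"type":"array"},"grip_force":{"type":"number"}},"required":["rows"]}

```bash
ls; mkdir -p pics; python3 - <<'E'
from bench import robot
import cv2
for n in("scene","top"):
    im=robot.camera(n); cv2.imwrite(f"pics/{n}0.png",im[:,:,::-1]); c=robot.get_calibration(n); print(n,c)
print(robot.get_obs())
E
```

```text
pics
scene {'fovy': 54.89091742533683, 'cx': 288.88507571479613, 'cy': 208.16750892339877, 'camera_from_world': array([[ 0.89402696,  0.44760996,  0.01900315, -0.45147906],
       [ 0.294515  , -0.55522338, -0.77780969, -0.11513432],
       [-0.33760437,  0.70097954, -0.62821252,  1.00204558],
       [ 0.        ,  0.        ,  0.        ,  1.        ]])}
top {'fovy': 54.79974960853139, 'cx': 281.62996452583025, 'cy': 212.2399578607464, 'camera_from_world': array([[-0.02081936, -0.99935837,  0.02914467, -0.0068598 ],
       [-0.99774894,  0.01890949, -0.06433886,  0.48291107],
       [ 0.06374647, -0.03041856, -0.99750243,  1.08863414],
       [ 0.        ,  0.        ,  0.        ,  1.        ]])}
{'time_s': 0.1, 'qpos': array([ 9.81006944e-01,  3.42681287e-01,  1.52490983e+00,  2.22606290e-05,
        1.27539889e+00, -1.46013353e-01]), 'joint_vel': array([-4.16420868e-05, -1.31658066e-04, -2.19897977e-03, -1.04425084e-03,
       -1.43899783e-03, -5.76827028e-05]), 'joint_torque': array([ 2.70698409e-03, -4.34445548e+01, -2.46490753e+01,  7.00925014e-06,
        4.68172642e-03,  1.77734955e-05]), 'tool_pos': array([0.22516356, 0.47381887, 0.1930849 ]), 'orientation': array([-3.14021327e+00, -2.24368651e-04,  2.69780997e+00]), 'ft_force': array([ 0.33248581,  0.39559362, -0.30116495]), 'torque': array([-0.00322663,  0.03529779,  0.02406009]), 'grip_force': 0.0, 'opening': 0.08518828170734392}
```

View pics/top0.png

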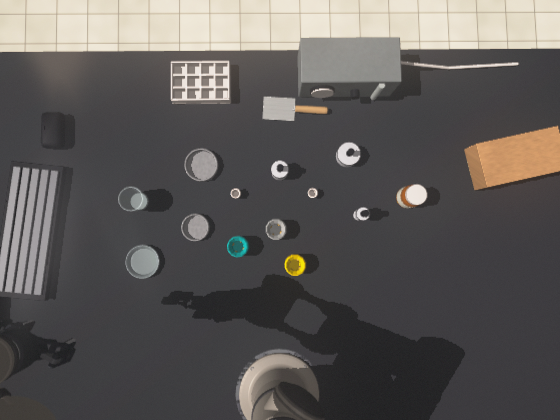

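View pics/scene0.png

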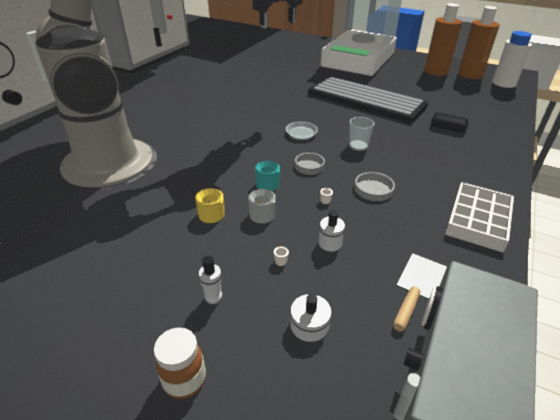

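The top view shows wide (348,154), mid (280,170), slim (363,214), wide cup (201,165), mid cup (195,227) and the steel socket (276,229). The turquoise (237,246) and yellow (294,265) sockets are decoys, and so is the glass dish at (143,262). The scene view shows the same layout. Next I measure coarse positions and zoom in.

```bash
cat > h.py <<'E'
import numpy as np, cv2
from bench import robot
def K(c): return 210/np.tan(np.radians(c["fovy"])/2)
def ray(c,u,v):
    M=c["camera_from_world"];R=M[:3,:3];o=-R.T@M[:3,3]
    d=R.T@np.array([(u-c["cx"])/K(c),(v-c["cy"])/K(c),1]);return o,d
def onz(c,u,v,z):
    o,d=ray(c,u,v);return o+d*(z-o[2])/d[2]
def proj(c,p):
    M=c["camera_from_world"];q=M[:3,:3]@np.array(p)+M[:3,3];return q[:2]/q[2]*K(c)+[c["cx"],c["cy"]]
def tri(c1,p1,c2,p2):
    o,d=ray(c1,*p1);P,D=ray(c2,*p2);d/=np.linalg.norm(d);D/=np.linalg.norm(D)
    s=np.linalg.lstsq(np.c_[d,-D],P-o,rcond=None)[0];a=o+s[0]*d;b=P+s[1]*D;return (a+b)/2,np.linalg.norm(a-b)
E
python3 - <<'E'
from h import *
c=robot.get_calibration("top");s=robot.get_calibration("scene")
for n,u,v,z in [("wide",348,154,.038),("mid",280,170,.05),("slim",363,214,.066),("cupw",201,165,.018),("cupm",195,227,.018),("sock",276,229,.05),("turq",237,246,.05),("yel",294,265,.05),("crA",236,193,.026),("crB",313,193,.026),("beak",133,199,.03),("jar",414,195,.085)]:
    p=onz(c,u,v,z);print(n,p.round(3),proj(s,p).round())
print(robot.get_calibration("wrist"))
a=cv2.imread("pics/top0.png")[120:280,110:440];b=cv2.imread("pics/scene0.png")[140:360,180:410]
cv2.imwrite("pics/ct.png",cv2.resize(a,None,fx=2.4,fy=2.4,interpolation=2))
w=robot.camera("wrist");cv2.imwrite("pics/w0.png",w[:,:,::-1])
E
```

```text
wide [ 0.636 -0.199  0.038] [307. 307.]
mid [ 0.593 -0.013  0.05 ] [328. 223.]
slim [ 0.471 -0.228  0.066] [206. 270.]
cupw [0.616 0.201 0.018] [372. 182.]
cupm [0.447 0.218 0.018] [308. 160.]
sock [0.437 0.    0.05 ] [259. 196.]
turq [0.394 0.103 0.05 ] [266. 166.]
yel [ 0.341 -0.045  0.05 ] [208. 194.]
crA [0.536 0.106 0.026] [324. 192.]
crB [ 0.533 -0.102  0.026] [278. 251.]
beak [0.525 0.38  0.03 ] [360. 135.]
jar [ 0.516 -0.358  0.085] [174. 339.]
{'fovy': 60.49127377658399, 'cx': 283.26440727131273, 'cy': 209.31907748154438, 'camera_from_world': array([[ 4.28511334e-01,  9.03536122e-01, -7.16500415e-04,
        -5.24329076e-01],
       [ 8.67966891e-01, -4.11421690e-01,  2.78146848e-01,
        -3.57640526e-02],
       [ 2.51020941e-01, -1.19810976e-01, -9.60538296e-01,
         3.79027732e-01],
       [ 0.00000000e+00,  0.00000000e+00,  0.00000000e+00,
         1.00000000e+00]])}
```

View pics/ct.png

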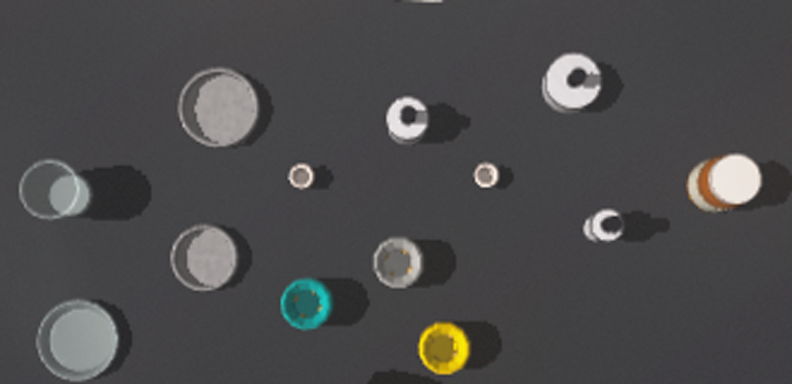

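View pics/w0.png

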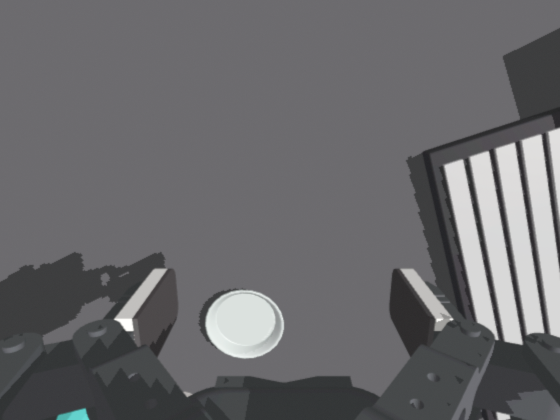

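The crop confirms the grey cups, the steel socket and the aluminium cartridges. The wrist view shows the glass dish between the fingers, with the camera ahead of tool +x. I'll turn the tool to yaw 90°, so tool x = world y and tool y = world x, and move to a viewing height over the wide cartridge.

```bash
cat >> h.py <<'E'
from scipy.spatial.transform import Rotation as Ro
def state():
    o=robot.get_obs();return o["tool_pos"],Ro.from_euler("xyz",o["orientation"]),o
def go(target,yaw=np.pi/2):
    p,R,o=state();T=Ro.from_euler("xyz",[np.pi,0,yaw])
    print("t",o["time_s"],"tool",p.round(4),"turn deg",np.degrees((R.inv()*T).as_rotvec()).round(2),
      "shift in final tool mm",(T.inv().apply(np.array(target)-p)*1000).round(1))
E
python3 - <<'E'
from h import *
c=robot.get_calibration("wrist");p,R,_=state();o,d=ray(c,280,210)
print("cam in tool",R.inv().apply(o-p).round(4),"axis",R.inv().apply(d).round(3))
go([.63,-.3,.25])
E
```

```text
cam in tool [ 0.0715 -0.0003 -0.1805] axis [-0.28  -0.008  0.96 ]
t 0.15 tool [0.2252 0.4739 0.1932] turn deg [-6.000e-02  3.000e-02  6.457e+01] shift in final tool mm [-773.9  404.8  -56.8]
```

Request:
{"method": "play_rows", "body": {
  "rows": [
    {"wz": 8.07, "z": -7},
    {"wz": 8.07, "z": -7},
    {"wz": 8.07, "z": -7},
    {"wz": 8.07, "z": -7},
    {"wz": 8.07, "z": -7},
    {"wz": 8.07, "z": -7},
    {"wz": 8.07, "z": -7},
    {"wz": 8.07, "z": -8, "grip": 0.5}
  ]
}}

```text
invalid input
```

Request:
{"method": "play_rows", "body": {
  "rows": [
    {"x": -32, "y": 28},
    {"x": -32, "y": 28},
    {"x": -32, "y": 28},
    {"x": -32, "y": 28},
    {"x": -32, "y": 28},
    {"x": -32, "y": 28},
    {"x": -32, "y": 28},
    {"x": -32, "y": 28}
  ]
}}

```text
invalid input
```

Request:
{"method": "play_rows", "body": {
  "rows": [
    {"wx": 0, "wy": 0, "wz": 8.07, "x": 0, "y": 0, "z": -7, "grip": 0.5},
    {"wx": 0, "wy": 0, "wz": 8.07, "x": 0, "y": 0, "z": -7, "grip": 0.5},
    {"wx": 0, "wy": 0, "wz": 8.07, "x": 0, "y": 0, "z": -7, "grip": 0.5},
    {"wx": 0, "wy": 0, "wz": 8.07, "x": 0, "y": 0, "z": -7, "grip": 0.5},
    {"wx": 0, "wy": 0, "wz": 8.07, "x": 0, "y": 0, "z": -7, "grip": 0.5},
    {"wx": 0, "wy": 0, "wz": 8.07, "x": 0, "y": 0, "z": -7, "grip": 0.5},
    {"wx": 0, "wy": 0, "wz": 8.07, "x": 0, "y": 0, "z": -7, "grip": 0.5},
    {"wx": 0, "wy": 0, "wz": 8.07, "x": 0, "y": 0, "z": -7, "grip": 0.5}
  ],
  "grip_force": 50
}}

```text
time_s: 0.95
tool_pos: [0.2253, 0.474, 0.2497]
orientation: [-3.141, 0.001, 1.565]
ft_force: [0.4, 0.1, -1.1]
opening: 0.0425
grip_force: 0.0
```

Request:
{"method": "play_rows", "body": {
  "rows": [
    {"wx": 0, "wy": 0, "wz": 0, "x": -27, "y": 39, "z": 0, "grip": 0.5},
    {"wx": 0, "wy": 0, "wz": 0, "x": -27, "y": 39, "z": 0, "grip": 0.5},
    {"wx": 0, "wy": 0, "wz": 0, "x": -27, "y": 39, "z": 0, "grip": 0.5},
    {"wx": 0, "wy": 0, "wz": 0, "x": -27, "y": 39, "z": 0, "grip": 0.5},
    {"wx": 0, "wy": 0, "wz": 0, "x": -27, "y": 39, "z": 0, "grip": 0.5},
    {"wx": 0, "wy": 0, "wz": 0, "x": -27, "y": 39, "z": 0, "grip": 0.5},
    {"wx": 0, "wy": 0, "wz": 0, "x": -27, "y": 39, "z": 0, "grip": 0.5},
    {"wx": 0, "wy": 0, "wz": 0, "x": -27, "y": 39, "z": 0, "grip": 0.5}
  ]
}}

```text
time_s: 1.75
tool_pos: [0.5387, 0.2568, 0.2495]
orientation: [-3.141, -0.0, 1.571]
ft_force: [0.4, 0.8, -0.2]
opening: 0.0427
grip_force: 0.0
```

```bash
python3 - <<'E'
from h import *
c=robot.get_calibration("wrist");im=robot.camera("wrist");cv2.imwrite("pics/w1.png",im[:,:,::-1]);np.save("w1.npy",im)
print(state()[0])
for n,p in dict(cupw=(.616,.201,.018),cupm=(.447,.218,.018),crA=(.536,.106,.026)).items():print(n,proj(c,p).round())
E
```

```text
[0.54414657 0.25182271 0.24844797]
cupw [349. 215.]
cupm [206. 201.]
crA [282. 290.]
```

View pics/w1.png

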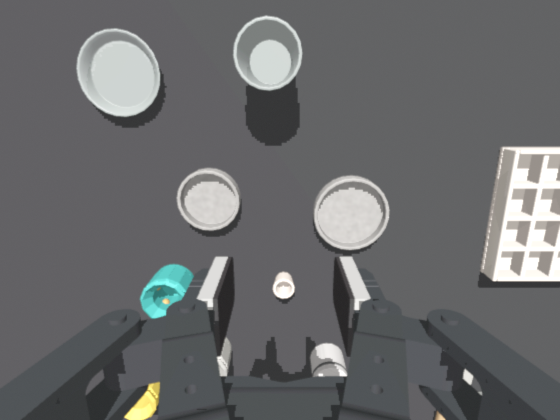

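The wrist view shows both grey cups clearly, mid (209,200) and wide (351,213), with crucible A at (284,285). I measure the cup rims at z=18 mm, then move to the cartridges.

```bash
cat >> h.py <<'E'
def blob(im,c,uv,z,r,lo=70,maxsat=60):
    """contour of bright grey blob around uv, back-projected on plane z; returns center xy, diameter"""
    hsv=cv2.cvtColor(im,cv2.COLOR_RGB2HSV);m=((hsv[:,:,2]>lo)&(hsv[:,:,1]<maxsat)).astype(np.uint8)
    w=np.zeros_like(m);cv2.circle(w,tuple(int(q) for q in uv),r,1,-1);m*=w
    cs=cv2.findContours(m,cv2.RETR_EXTERNAL,cv2.CHAIN_APPROX_NONE)[0];k=max(cs,key=cv2.contourArea)[:,0]
    P=np.array([onz(c,u,v,z)[:2] for u,v in k])
    (x,y),rr=cv2.minEnclosingCircle((P*1000).astype(np.float32));return np.round([x,y,2*rr],1),(np.ptp(P,0)*1000).round(1)
E
python3 - <<'E'
from h import *
im=np.load("w1.npy");c=robot.get_calibration("wrist")
for uv,r in(((351,213),45),((209,200),40)):print(blob(im,c,uv,.018,r))
t=cv2.imread("pics/top0.png")[:,:,::-1];c=robot.get_calibration("top")
for uv,r,z in(((201,165),22,.018),((195,227),19,.018),((276,229),14,.05)):print("top",blob(t,c,uv,z,r))
go([.63,-.16,.25])
E
```

```text
(array([624.7, 196. , 113.6]), array([107.4, 112.3]))
(array([456.2, 213.2,  99.2]), array([94.3, 97.6]))
top (array([615.9, 200.7, 121. ]), array([121. , 108.8]))
top (array([453.4, 224.2,  91. ]), array([89. , 80.5]))
top (array([438. ,   2.3,  58.7]), array([55.6, 53. ]))
t 1.8 tool [0.5441 0.2518 0.2484] turn deg [ 0.13  0.18 -0.28] shift in final tool mm [-411.8   85.9   -1.6]
```

Request:
{"method": "play_rows", "body": {
  "rows": [
    {"wx": 0, "wy": 0, "wz": 0, "x": -45, "y": 10, "z": 0, "grip": 0.5},
    {"wx": 0, "wy": 0, "wz": 0, "x": -45, "y": 10, "z": 0, "grip": 0.5},
    {"wx": 0, "wy": 0, "wz": 0, "x": -45, "y": 10, "z": 0, "grip": 0.5},
    {"wx": 0, "wy": 0, "wz": 0, "x": -45, "y": 0, "z": 0, "grip": 0.5},
    {"wx": 0, "wy": 0, "wz": 0, "x": -45, "y": 0, "z": 0, "grip": 0.5},
    {"wx": 0, "wy": 0, "wz": 0, "x": -45, "y": 0, "z": 0, "grip": 0.5},
    {"wx": 0, "wy": 0, "wz": 0, "x": -45, "y": 0, "z": 0, "grip": 0.5},
    {"wx": 0, "wy": 0, "wz": 0, "x": 0, "y": 0, "z": 0, "grip": 0.5}
  ]
}}

```text
time_s: 2.6
tool_pos: [0.5671, -0.0619, 0.2491]
orientation: [-3.141, 0.002, 1.565]
ft_force: [-0.8, 0.1, 0.3]
opening: 0.0424
grip_force: 0.0
```

```bash
python3 - <<'E'
from h import *
c=robot.get_calibration("wrist");im=robot.camera("wrist");cv2.imwrite("pics/w2.png",im[:,:,::-1]);np.save("w2.npy",im)
print(state()[0])
for n,p in dict(wide=(.636,-.199,.038),mid=(.593,-.013,.05),slim=(.471,-.228,.066),sock=(.437,0,.05)).items():print(n,proj(c,p).round())
E
```

```text
[ 0.5671351  -0.05909582  0.24916416]
wide [342. 284.]
mid [309. 127.]
slim [202. 319.]
sock [156. 115.]
```

View pics/w2.png

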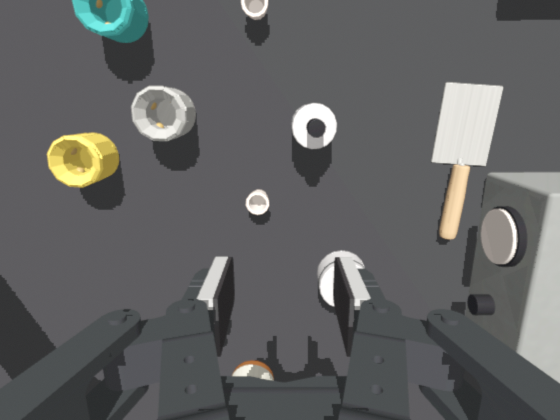

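The picture shows mid (314,125), its knob (316,128), the steel socket (164,112), and the wide cartridge behind a finger (345,280). I move on so the wide one is unobstructed.

Request:
{"method": "play_rows", "body": {
  "rows": [
    {"wx": 0, "wy": 0, "wz": 0, "x": -32, "y": 12, "z": 0, "grip": 0.5},
    {"wx": 0, "wy": 0, "wz": 0, "x": -32, "y": 13, "z": 0, "grip": 0.5},
    {"wx": 0, "wy": 0, "wz": 0, "x": -32, "y": 13, "z": 0, "grip": 0.5},
    {"wx": 0, "wy": 0, "wz": 0, "x": -32, "y": 13, "z": 0, "grip": 0.5},
    {"wx": 0, "wy": 0, "wz": 0, "x": -32, "y": 13, "z": 0, "grip": 0.5},
    {"wx": 0, "wy": 0, "wz": 0, "x": 0, "y": 0, "z": 0, "grip": 0.5}
  ]
}}

```text
time_s: 3.25
tool_pos: [0.6323, -0.2189, 0.2479]
orientation: [-3.14, -0.0, 1.569]
ft_force: [-1.2, 0.6, -1.0]
opening: 0.0426
grip_force: 0.0
```

```bash
cat >> h.py <<'E'
def knob(im,c,uv,z,r):
    """dark knob top: dark pixels inside the bright body blob (hole), back-projected at z"""
    g=cv2.cvtColor(im,cv2.COLOR_RGB2GRAY);w=np.zeros_like(g);cv2.circle(w,tuple(int(q) for q in uv),r,1,-1)
    m=((g<60)&(w>0)).astype(np.uint8);n,_,st,ce=cv2.connectedComponentsWithStats(m)
    i=1+np.argmax(st[1:,4]);return st[i],onz(c,*ce[i],z).round(4)
E
python3 - <<'E'
from h import *
c=robot.get_calibration("wrist");im=robot.camera("wrist");np.save("w3.npy",im)
print(state()[0])
q=proj(c,(.636,-.199,.038));print(q)
x,y=int(q[0]),int(q[1]);cv2.imwrite("pics/w3.png",cv2.resize(im[max(0,y-90):y+90,x-120:x+120,::-1],None,fx=2,fy=2,interpolation=0))
for lo in(110,140,170):print(lo,blob(im,c,q,.038,60,lo))
i1=np.load("w1.npy")
c2=robot.get_calibration("top");t=cv2.imread("pics/top0.png")[:,:,::-1]
for uv,r,z in(((201,165),22,.018),((195,227),19,.018),((276,229),14,.05)):print("top",blob(t,c2,uv,z,r,100))
E
```

```text
[ 0.63189173 -0.216776    0.24821433]
[287.64628365 154.1520702 ]
110 (array([ 639.8, -200.1,   65.3]), array([63. , 63.6]))
140 (array([ 639.8, -200.3,   64.2]), array([62.8, 62.5]))
170 (array([ 639.3, -200.6,   63.3]), array([60.8, 61.5]))
top (array([617.9, 202.5,  90.7]), array([88.4, 89.5]))
top (array([447.1, 219.9,  74.2]), array([70.5, 72.5]))
top (array([437. ,   2.5,  55.9]), array([52.9, 50.4]))
```

View pics/w3.png

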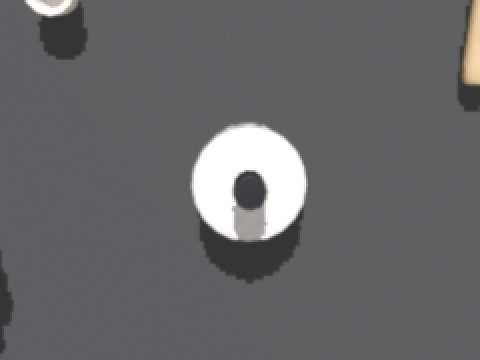

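The crop shows the wide cartridge clear, body centre near (249,183) and knob (249,190). The measured diameter of 63–64 mm fits the 62 mm given. Descending.

Request:
{"method": "play_rows", "body": {
  "rows": [
    {"wx": 0, "wy": 0, "wz": 0, "x": 8, "y": 4, "z": 20, "grip": 0.5},
    {"wx": 0, "wy": 0, "wz": 0, "x": 8.5, "y": 4, "z": 40, "grip": 0.5},
    {"wx": 0, "wy": 0, "wz": 0, "x": 0, "y": 0, "z": 40, "grip": 0.5},
    {"wx": 0, "wy": 0, "wz": 0, "x": 0, "y": 0, "z": 40, "grip": 0.5},
    {"wx": 0, "wy": 0, "wz": 0, "x": 0, "y": 0, "z": 0, "grip": 0.5}
  ]
}}

```text
time_s: 3.8
tool_pos: [0.636, -0.196, 0.1038]
orientation: [-3.131, -0.006, 1.573]
ft_force: [-0.1, -0.7, 0.9]
opening: 0.0427
grip_force: 0.0
```

```bash
python3 - <<'E'
from h import *
go([.6398,-.2003,.043]);c=robot.get_calibration("wrist");im=robot.camera("wrist");cv2.imwrite("pics/w4.png",im[:,:,::-1])
print(proj(c,(.6398,-.2003,.066)))
E
```

```text
t 3.8 tool [ 0.636  -0.196   0.1038] turn deg [-0.63 -0.32  0.14] shift in final tool mm [-4.3  3.8 60.8]
[291.08970826 227.51502179]
```

View pics/w4.png

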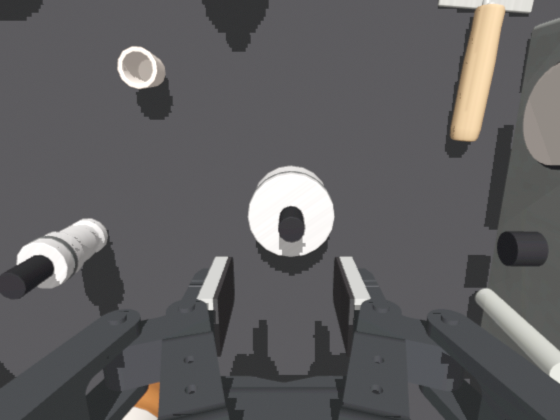

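The knob top is at (291,228), where I predicted it. I correct the offset and go down to grasp.

Request:
{"method": "play_rows", "body": {
  "rows": [
    {"wx": 0, "wy": 0, "wz": 0, "x": -4, "y": 4, "z": 20, "grip": 0.5},
    {"wx": 0, "wy": 0, "wz": 0, "x": 0, "y": 0, "z": 20, "grip": 0.5},
    {"wx": 0, "wy": 0, "wz": 0, "x": 0, "y": 0, "z": 0, "grip": 0.5},
    {"wx": 0, "wy": 0, "wz": 0, "x": 0, "y": 0, "z": 0, "grip": 0.5}
  ]
}}

```text
time_s: 4.25
tool_pos: [0.6448, -0.204, 0.0723]
orientation: [3.139, 0.001, 1.572]
ft_force: [0.6, -0.1, 1.3]
opening: 0.0426
grip_force: 0.0
```

```bash
python3 -c "
from h import *
go([.6398,-.2003,.043])"
```

```text
t 4.25 tool [ 0.6448 -0.204   0.0723] turn deg [0.17 0.06 0.05] shift in final tool mm [ 3.7 -5.  29.3]
```

Request:
{"method": "play_rows", "body": {
  "rows": [
    {"wx": 0, "wy": 0, "wz": 0, "x": 4, "y": -4.5, "z": 8, "grip": 0.5},
    {"wx": 0, "wy": 0, "wz": 0, "x": 0, "y": 0, "z": 8, "grip": 0.5},
    {"wx": 0, "wy": 0, "wz": 0, "x": 0, "y": 0, "z": 8, "grip": 0.5},
    {"wx": 0, "wy": 0, "wz": 0, "x": 0, "y": 0, "z": 3, "grip": 0.5},
    {"wx": 0, "wy": 0, "wz": 0, "x": 0, "y": 0, "z": 0, "grip": 0.5},
    {"wx": 0, "wy": 0, "wz": 0, "x": 0, "y": 0, "z": 0, "grip": 0.5},
    {"wx": 0, "wy": 0, "wz": 0, "x": 0, "y": 0, "z": 0, "grip": 0.5}
  ]
}}

```text
time_s: 4.95
tool_pos: [0.6393, -0.2004, 0.043]
orientation: [3.141, 0.0, 1.571]
ft_force: [-0.1, -0.0, 0.3]
opening: 0.0431
grip_force: 0.0
```

```bash
python3 -c "
from h import *
go([.6398,-.2003,.043]);print(state()[2]['ft_force'])"
```

```text
t 4.95 tool [ 0.6393 -0.2004  0.043 ] turn deg [0.04 0.01 0.01] shift in final tool mm [ 0.1  0.5 -0. ]
[-0.0971614  -0.0253887   0.34891472]
```

Request:
{"method": "play_rows", "body": {
  "rows": [
    {"wx": 0, "wy": 0, "wz": 0, "x": 0, "y": 0, "z": 0, "grip": 0},
    {"wx": 0, "wy": 0, "wz": 0, "x": 0, "y": 0, "z": 0, "grip": 0},
    {"wx": 0, "wy": 0, "wz": 0, "x": 0, "y": 0, "z": 0, "grip": 0},
    {"wx": 0, "wy": 0, "wz": 0, "x": 0, "y": 0, "z": 0, "grip": 0},
    {"wx": 0, "wy": 0, "wz": 0, "x": 0, "y": 0, "z": 0, "grip": 0},
    {"wx": 0, "wy": 0, "wz": 0, "x": 0, "y": 0, "z": -5, "grip": 0},
    {"wx": 0, "wy": 0, "wz": 0, "x": 0, "y": 0, "z": -10, "grip": 0},
    {"wx": 0, "wy": 0, "wz": 0, "x": 0, "y": 0, "z": 0, "grip": 0}
  ]
}}

```text
time_s: 5.75
tool_pos: [0.6402, -0.2008, 0.0599]
orientation: [3.138, 0.001, 1.571]
ft_force: [0.5, 0.1, 0.2]
opening: 0.0001
grip_force: 0.0
```

```bash
python3 - <<'E'
from h import *
im=robot.camera("wrist");cv2.imwrite("pics/w5.png",im[:,:,::-1]);c=robot.get_calibration("wrist");s=robot.camera("scene")
cv2.imwrite("pics/s5.png",s[200:380,180:400,::-1].repeat(3,0).repeat(3,1))
print(proj(c,(.6398,-.2003,.066)),state()[2]['opening'])
E
```

```text
[284.61273322 246.94582794] -0.0002544631787448896
```

View pics/w5.png

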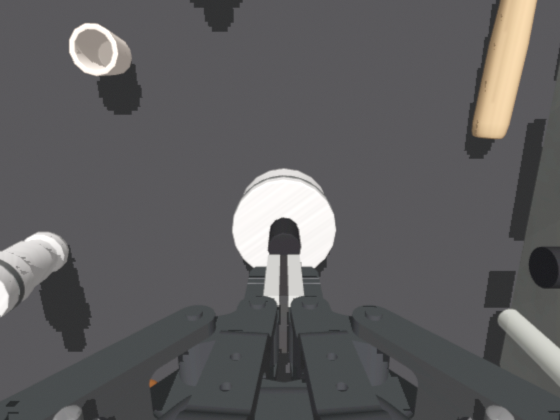

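The fingers shut on nothing. In the picture the tips lie at row ~255 and the knob top at (285,245) is below them. Working back from the finger image (pad edges 43 mm apart spanning 105 px, depth ~147 mm), the real tips are about 41 mm behind the reported TCP. I'll check this numerically with a second camera before going lower.

```bash
python3 - <<'E'
from h import *
p,R,o=state();s=robot.get_calibration("scene");w=robot.get_calibration("wrist");x0,y0=180,200
for dz in(0,20,41):
    q=R.apply([0,0,-dz/1000])+p;a=proj(s,q);print(dz,q.round(3),"wrist",proj(w,R.apply([.011,0,-dz/1000])+p).round(),"scene",a.round(),"crop",((a-[x0,y0])*3).round())
print("knobtop crop",((proj(s,(.6398,-.2003,.066))-[x0,y0])*3).round())
E
```

```text
0 [ 0.639 -0.2    0.059] wrist [285. 223.] scene [310. 300.] crop [390. 301.]
20 [ 0.639 -0.2    0.079] wrist [285. 236.] scene [311. 292.] crop [392. 275.]
41 [ 0.639 -0.2    0.1  ] wrist [285. 254.] scene [311. 282.] crop [394. 247.]
knobtop crop [391. 292.]
```

View pics/s5.png

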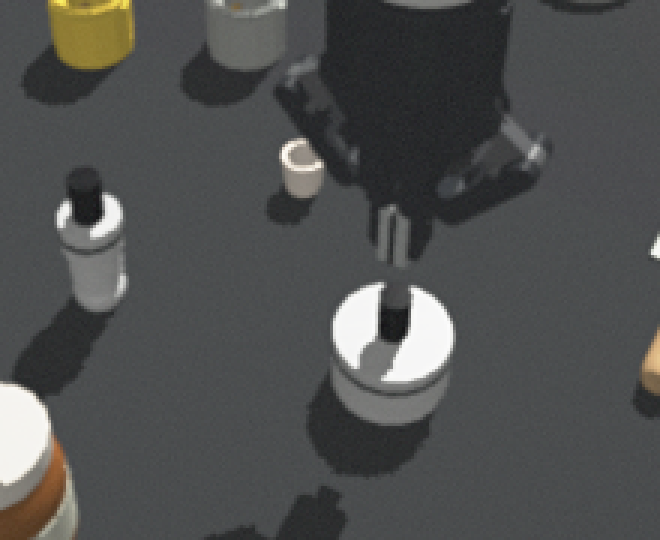

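The scene crop shows the shut fingertips at (395,262), clearly above the knob top (391,292). That matches real tips about 40 mm short of the reported TCP, so I'll use that offset: tip z = reported z + 40 mm. I reopen and go down in stages, watching the force.

Request:
{"method": "play_rows", "body": {
  "rows": [
    {"wx": 0, "wy": 0, "wz": 0, "x": 0, "y": 0, "z": 0, "grip": 0.5},
    {"wx": 0, "wy": 0, "wz": 0, "x": 0, "y": 0, "z": 0, "grip": 0.5},
    {"wx": 0, "wy": 0, "wz": 0, "x": 0, "y": 0, "z": 0, "grip": 0.5},
    {"wx": 0, "wy": 0, "wz": 0, "x": 0, "y": 0, "z": 10, "grip": 0.5},
    {"wx": 0, "wy": 0, "wz": 0, "x": 0, "y": 0, "z": 10, "grip": 0.5},
    {"wx": 0, "wy": 0, "wz": 0, "x": 0, "y": 0, "z": 10, "grip": 0.5},
    {"wx": 0, "wy": 0, "wz": 0, "x": 0, "y": 0, "z": 10, "grip": 0.5},
    {"wx": 0, "wy": 0, "wz": 0, "x": 0, "y": 0, "z": 0, "grip": 0.5}
  ]
}}

```text
time_s: 6.65
tool_pos: [0.6377, -0.1996, 0.0152]
orientation: [-3.138, -0.002, 1.571]
ft_force: [0.0, -0.7, -0.1]
opening: 0.0427
grip_force: 0.0
```

Request:
{"method": "play_rows", "body": {
  "rows": [
    {"wx": 0, "wy": 0, "wz": 0, "x": 0, "y": 0, "z": 4, "grip": 0.5},
    {"wx": 0, "wy": 0, "wz": 0, "x": 0, "y": 0, "z": 4, "grip": 0.5},
    {"wx": 0, "wy": 0, "wz": 0, "x": 0, "y": 0, "z": 3, "grip": 0.5},
    {"wx": 0, "wy": 0, "wz": 0, "x": 0, "y": 0, "z": 0, "grip": 0.5},
    {"wx": 0, "wy": 0, "wz": 0, "x": 0, "y": 0, "z": 0, "grip": 0.5}
  ]
}}

```text
time_s: 7.15
tool_pos: [0.6392, -0.2003, 0.0068]
orientation: [3.141, 0.0, 1.571]
ft_force: [1.2, -0.0, 0.1]
opening: 0.0425
grip_force: 0.0
```

Request:
{"method": "play_rows", "body": {
  "rows": [
    {"wx": 0, "wy": 0, "wz": 0, "x": 0, "y": 0, "z": 3, "grip": 0.5},
    {"wx": 0, "wy": 0, "wz": 0, "x": 0, "y": 0, "z": 0, "grip": 0},
    {"wx": 0, "wy": 0, "wz": 0, "x": 0, "y": 0, "z": 0, "grip": 0},
    {"wx": 0, "wy": 0, "wz": 0, "x": 0, "y": 0, "z": 0, "grip": 0},
    {"wx": 0, "wy": 0, "wz": 0, "x": 0, "y": 0, "z": 0, "grip": 0},
    {"wx": 0, "wy": 0, "wz": 0, "x": 0, "y": 0, "z": 0, "grip": 0}
  ]
}}

```text
time_s: 7.75
tool_pos: [0.6391, -0.2002, 0.0036]
orientation: [3.142, -0.0, 1.571]
ft_force: [0.0, -0.3, -1.6]
opening: 0.0164
grip_force: 48.8
```

The knob is held (opening 16 mm, 49 N). Lifting.

Request:
{"method": "play_rows", "body": {
  "rows": [
    {"wx": 0, "wy": 0, "wz": 0, "x": 0, "y": 0, "z": -5, "grip": 0},
    {"wx": 0, "wy": 0, "wz": 0, "x": 0, "y": 0, "z": -15, "grip": 0},
    {"wx": 0, "wy": 0, "wz": 0, "x": 0, "y": 0, "z": -20, "grip": 0},
    {"wx": 0, "wy": 0, "wz": 0, "x": 0, "y": 0, "z": -20, "grip": 0},
    {"wx": 0, "wy": 0, "wz": 0, "x": 0, "y": 0, "z": -20, "grip": 0},
    {"wx": 0, "wy": 0, "wz": 0, "x": 0, "y": 0, "z": -20, "grip": 0},
    {"wx": 0, "wy": 0, "wz": 0, "x": 0, "y": 0, "z": -15, "grip": 0},
    {"wx": 0, "wy": 0, "wz": 0, "x": 0, "y": 0, "z": -5, "grip": 0}
  ]
}}

```text
time_s: 8.55
tool_pos: [0.6401, -0.2007, 0.1271]
orientation: [3.137, 0.002, 1.571]
ft_force: [0.1, -0.7, -1.6]
opening: 0.0162
grip_force: 48.9
```

Request:
{"method": "play_rows", "body": {
  "rows": [
    {"wx": 0, "wy": 0, "wz": 0, "x": 10, "y": 0, "z": 0, "grip": 0},
    {"wx": 0, "wy": 0, "wz": 0, "x": 20, "y": 0, "z": 0, "grip": 0},
    {"wx": 0, "wy": 0, "wz": 0, "x": 30, "y": 0, "z": 0, "grip": 0},
    {"wx": 0, "wy": 0, "wz": 0, "x": 30, "y": 0, "z": 0, "grip": 0},
    {"wx": 0, "wy": 0, "wz": 0, "x": 30, "y": 0, "z": 0, "grip": 0},
    {"wx": 0, "wy": 0, "wz": 0, "x": 30, "y": 0, "z": 0, "grip": 0},
    {"wx": 0, "wy": 0, "wz": 0, "x": 30, "y": 0, "z": 0, "grip": 0},
    {"wx": 0, "wy": 0, "wz": 0, "x": 30, "y": 0, "z": 0, "grip": 0}
  ]
}}

```text
time_s: 9.35
tool_pos: [0.6376, 0.013, 0.1225]
orientation: [-3.139, -0.001, 1.572]
ft_force: [-0.1, -0.3, -1.4]
opening: 0.0162
grip_force: 48.9
```

Request:
{"method": "play_rows", "body": {
  "rows": [
    {"wx": 0, "wy": 0, "wz": 0, "x": 30, "y": 0, "z": 0, "grip": 0},
    {"wx": 0, "wy": 0, "wz": 0, "x": 30, "y": 0, "z": 0, "grip": 0},
    {"wx": 0, "wy": 0, "wz": 0, "x": 30, "y": -5, "z": 0, "grip": 0},
    {"wx": 0, "wy": 0, "wz": 0, "x": 30, "y": -5, "z": 0, "grip": 0},
    {"wx": 0, "wy": 0, "wz": 0, "x": 30, "y": -5, "z": 0, "grip": 0},
    {"wx": 0, "wy": 0, "wz": 0, "x": 25, "y": -5, "z": 0, "grip": 0},
    {"wx": 0, "wy": 0, "wz": 0, "x": 15, "y": -2, "z": 0, "grip": 0},
    {"wx": 0, "wy": 0, "wz": 0, "x": 3, "y": 0, "z": 0, "grip": 0}
  ]
}}

```text
time_s: 10.15
tool_pos: [0.6156, 0.2053, 0.123]
orientation: [-3.14, -0.0, 1.574]
ft_force: [0.3, 0.1, -2.2]
opening: 0.0167
grip_force: 48.9
```

Request:
{"method": "play_rows", "body": {
  "rows": [
    {"wx": 0, "wy": 0, "wz": 0, "x": 0, "y": 0, "z": 0, "grip": 0},
    {"wx": 0, "wy": 0, "wz": 0, "x": 0, "y": 0, "z": 0, "grip": 0},
    {"wx": 0, "wy": 0, "wz": 0, "x": 0, "y": 0, "z": 0, "grip": 0}
  ]
}}

```text
time_s: 10.45
tool_pos: [0.6173, 0.2015, 0.1237]
orientation: [-3.142, 0.0, 1.569]
ft_force: [-0.2, -0.1, -3.1]
opening: 0.0163
grip_force: 48.9
```

```bash
python3 - <<'E'
from h import *
go([.618,.2025,.0085]);o=state()[2];print(o['opening'],o['grip_force'])
c=robot.get_calibration("wrist");im=robot.camera("wrist");cv2.imwrite("pics/w6.png",im[:,:,::-1]);print(proj(c,(.618,.2025,.018)))
q=proj(c,(.447,.22,.018));print(q,blob(im,c,q,.018,70,110))
E
```

```text
t 10.45 tool [0.6173 0.2015 0.1237] turn deg [-0.    0.01 -0.08] shift in final tool mm [  1.    0.7 115.2]
0.016299573478140462 48.9106947183609
[285.09888876 194.00482467]
[ 72.34274936 172.9175453 ] (array([451.2, 220.6,  80.5]), array([74. , 73.1]))
```

View pics/w6.png

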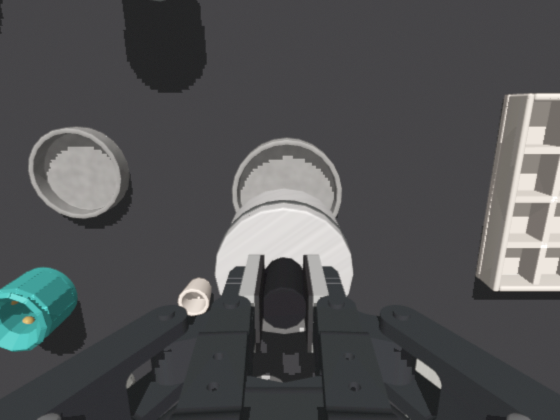

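The cup rim is centred near (287,193), as predicted (285,194), and the held cartridge sits ahead of it in the line of descent. Lowering.

Request:
{"method": "play_rows", "body": {
  "rows": [
    {"wx": 0, "wy": 0, "wz": 0, "x": 1, "y": 1, "z": 15, "grip": 0},
    {"wx": 0, "wy": 0, "wz": 0, "x": 0, "y": 0, "z": 20, "grip": 0},
    {"wx": 0, "wy": 0, "wz": 0, "x": 0, "y": 0, "z": 20, "grip": 0},
    {"wx": 0, "wy": 0, "wz": 0, "x": 0, "y": 0, "z": 20, "grip": 0},
    {"wx": 0, "wy": 0, "wz": 0, "x": 0, "y": 0, "z": 15, "grip": 0},
    {"wx": 0, "wy": 0, "wz": 0, "x": 0, "y": 0, "z": 10, "grip": 0},
    {"wx": 0, "wy": 0, "wz": 0, "x": 0, "y": 0, "z": 0, "grip": 0},
    {"wx": 0, "wy": 0, "wz": 0, "x": 0, "y": 0, "z": 0, "grip": 0}
  ]
}}

```text
time_s: 11.3
tool_pos: [0.6185, 0.2037, 0.0243]
orientation: [3.141, -0.0, 1.571]
ft_force: [0.6, 0.9, -2.1]
opening: 0.0165
grip_force: 48.9
```

Request:
{"method": "play_rows", "body": {
  "rows": [
    {"wx": 0, "wy": 0, "wz": 0, "x": 0, "y": 0, "z": 5, "grip": 0},
    {"wx": 0, "wy": 0, "wz": 0, "x": 0, "y": 0, "z": 5, "grip": 0},
    {"wx": 0, "wy": 0, "wz": 0, "x": 0, "y": 0, "z": 3, "grip": 0},
    {"wx": 0, "wy": 0, "wz": 0, "x": 0, "y": 0, "z": 0, "grip": 0},
    {"wx": 0, "wy": 0, "wz": 0, "x": 0, "y": 0, "z": 0, "grip": 0}
  ]
}}

```text
time_s: 11.8
tool_pos: [0.618, 0.2038, 0.0107]
orientation: [3.142, -0.0, 1.571]
ft_force: [0.2, -0.4, -2.1]
opening: 0.0164
grip_force: 48.9
```

Request:
{"method": "play_rows", "body": {
  "rows": [
    {"wx": 0, "wy": 0, "wz": 0, "x": 0, "y": 0, "z": 1.5, "grip": 0},
    {"wx": 0, "wy": 0, "wz": 0, "x": 0, "y": 0, "z": 1.5, "grip": 0},
    {"wx": 0, "wy": 0, "wz": 0, "x": 0, "y": 0, "z": 0, "grip": 0},
    {"wx": 0, "wy": 0, "wz": 0, "x": 0, "y": 0, "z": 0, "grip": 0}
  ]
}}

```text
time_s: 12.2
tool_pos: [0.618, 0.2038, 0.0077]
orientation: [3.142, -0.0, 1.571]
ft_force: [0.2, -0.9, -2.7]
opening: 0.0164
grip_force: 49.1
```

Within about 0.1 mm of the floor by the numbers, so I release and rise.

Request:
{"method": "play_rows", "body": {
  "rows": [
    {"wx": 0, "wy": 0, "wz": 0, "x": 0, "y": 0, "z": 0.5, "grip": 0},
    {"wx": 0, "wy": 0, "wz": 0, "x": 0, "y": 0, "z": 0, "grip": 0.45},
    {"wx": 0, "wy": 0, "wz": 0, "x": 0, "y": 0, "z": 0, "grip": 0.45},
    {"wx": 0, "wy": 0, "wz": 0, "x": 0, "y": 0, "z": 0, "grip": 0.45},
    {"wx": 0, "wy": 0, "wz": 0, "x": 0, "y": 0, "z": -20, "grip": 0.45},
    {"wx": 0, "wy": 0, "wz": 0, "x": 0, "y": 0, "z": -40, "grip": 0.45},
    {"wx": 0, "wy": 0, "wz": 0, "x": 0, "y": 0, "z": -40, "grip": 0.45},
    {"wx": 0, "wy": 0, "wz": 0, "x": 0, "y": 0, "z": -40, "grip": 0.45}
  ]
}}

```text
time_s: 13.0
tool_pos: [0.6178, 0.2037, 0.1488]
orientation: [-3.142, -0.0, 1.571]
ft_force: [0.6, 0.4, -0.5]
opening: 0.0385
grip_force: 0.0
```

Request:
{"method": "play_rows", "body": {
  "rows": [
    {"wx": 0, "wy": 0, "wz": 0, "x": 0, "y": 0, "z": -40, "grip": 0.45},
    {"wx": 0, "wy": 0, "wz": 0, "x": 0, "y": 0, "z": -40, "grip": 0.45},
    {"wx": 0, "wy": 0, "wz": 0, "x": -25, "y": 0, "z": 0, "grip": 0.45},
    {"wx": 0, "wy": 0, "wz": 0, "x": -33, "y": -4, "z": 0, "grip": 0.45},
    {"wx": 0, "wy": 0, "wz": 0, "x": -33, "y": -4, "z": 0, "grip": 0.45},
    {"wx": 0, "wy": 0, "wz": 0, "x": -33, "y": -4, "z": 0, "grip": 0.45},
    {"wx": 0, "wy": 0, "wz": 0, "x": -33, "y": -4, "z": 0, "grip": 0.45},
    {"wx": 0, "wy": 0, "wz": 0, "x": -33, "y": -4, "z": 0, "grip": 0.45}
  ]
}}

```text
time_s: 13.8
tool_pos: [0.5977, 0.0125, 0.2274]
orientation: [3.141, -0.0, 1.571]
ft_force: [1.5, 0.0, -0.3]
opening: 0.0386
grip_force: 0.0
```

Request:
{"method": "play_rows", "body": {
  "rows": [
    {"wx": 0, "wy": 0, "wz": 0, "x": -33, "y": -4, "z": 0, "grip": 0.45},
    {"wx": 0, "wy": 0, "wz": 0, "x": -10, "y": 0, "z": 0, "grip": 0.45},
    {"wx": 0, "wy": 0, "wz": 0, "x": 0, "y": 0, "z": 0, "grip": 0.45},
    {"wx": 0, "wy": 0, "wz": 0, "x": 0, "y": 0, "z": 0, "grip": 0.45},
    {"wx": 0, "wy": 0, "wz": 0, "x": 0, "y": 0, "z": 0, "grip": 0.45}
  ]
}}

```text
time_s: 14.3
tool_pos: [0.5941, -0.0278, 0.2272]
orientation: [3.142, -0.0, 1.572]
ft_force: [0.8, 0.0, -0.1]
opening: 0.0385
grip_force: 0.0
```

```bash
python3 - <<'E'
from h import *
c=robot.get_calibration("wrist");im=robot.camera("wrist");cv2.imwrite("pics/w7.png",im[:,:,::-1])
q=proj(c,(.593,-.013,.05));print(q)
for lo in(140,170):b=blob(im,c,q,.05,50,lo);print(b)
print("knob",knob(im,c,proj(c,(b[0][0]/1000,b[0][1]/1000,.06)),.078,20))
q=proj(c,(.437,.0015,.05));print("sock",q,blob(im,c,q,.05,60,110))
go([b[0][0]/1000,b[0][1]/1000,.0155])
t=robot.camera("top");ct=robot.get_calibration("top")
print("wide now",blob(t,ct,proj(ct,(.618,.2025,.042)),.042,13,190),blob(t,ct,proj(ct,(.593,-.013,.05)),.05,14,150))
E
```

```text
[282.88760435 163.60509622]
(array([598.3, -10.2,  49.6]), array([45.9, 47.8]))
(array([597.8, -10.2,  49. ]), array([45. , 46.8]))
knob (array([281, 166,  15,  10,  95], dtype=int32), array([ 0.5982, -0.0152,  0.078 ]))
sock [124.68162614 148.53699875] (array([445.3,   4.9,  70.7]), array([68.5, 55.8]))
t 14.35 tool [ 0.5941 -0.0279  0.2272] turn deg [ 0.   -0.02  0.11] shift in final tool mm [ 17.7   3.7 211.7]
wide now (array([616.7, 204.3,  61.2]), array([59.2, 55.8])) (array([596.5,  -8.5,  46.7]), array([43.1, 34.9]))
```

```bash
python3 - <<'E'
import cv2
im=cv2.imread("pics/w7.png")[90:240,70:370];cv2.imwrite("pics/w7c.png",cv2.resize(im,None,fx=2.6,fy=2.6,interpolation=0))
E
```

```text
(no output)
```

View pics/w7c.png

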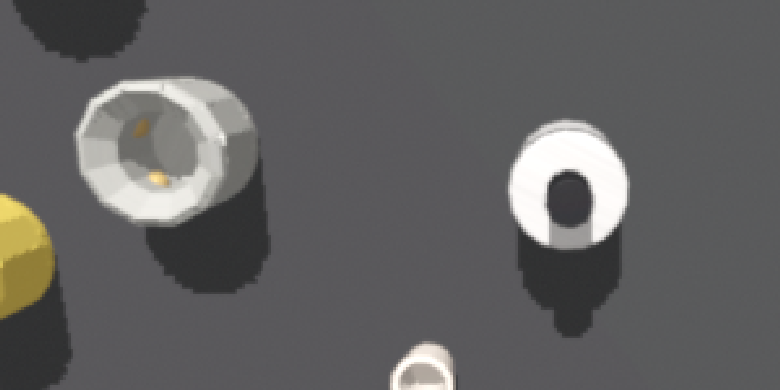

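The crop shows the mid body top circle centred at (569,188), the knob top at (570,205) and the steel socket's rim at (151,152) with its two brass balls. I convert these to world positions.

```bash
python3 - <<'E'
from h import *
c=robot.get_calibration("wrist")
f=lambda u,v:(70+u/2.6,90+v/2.6)
print(onz(c,*f(569,188.5),.05),onz(c,*f(570,205),.078),"sock",onz(c,*f(151,152),.05))
print("w",[(np.ptp([onz(c,*f(a,152),.05)[0] for a in(76,225)])).round(4),np.ptp([onz(c,*f(a,188),.05)[0] for a in(509,629)]).round(4)])
go([.598,-.0115,.0155])
E
```

```text
[ 0.59889224 -0.01201299  0.05      ] [ 0.59883957 -0.01359849  0.078     ] sock [0.44031877 0.00141554 0.05      ]
w [np.float64(0.0565), np.float64(0.046)]
t 14.4 tool [ 0.5941 -0.028   0.2272] turn deg [-0.   -0.02  0.11] shift in final tool mm [ 16.5   3.9 211.7]
```

Request:
{"method": "play_rows", "body": {
  "rows": [
    {"wx": 0, "wy": 0, "wz": 0, "x": 8, "y": 2, "z": 20, "grip": 0.45},
    {"wx": 0, "wy": 0, "wz": 0, "x": 7.5, "y": 2.5, "z": 30, "grip": 0.45},
    {"wx": 0, "wy": 0, "wz": 0, "x": 0, "y": 0, "z": 35, "grip": 0.45},
    {"wx": 0, "wy": 0, "wz": 0, "x": 0, "y": 0, "z": 35, "grip": 0.45},
    {"wx": 0, "wy": 0, "wz": 0, "x": 0, "y": 0, "z": 30, "grip": 0.45},
    {"wx": 0, "wy": 0, "wz": 0, "x": 0, "y": 0, "z": 10, "grip": 0.45},
    {"wx": 0, "wy": 0, "wz": 0, "x": 0, "y": 0, "z": 0, "grip": 0.45},
    {"wx": 0, "wy": 0, "wz": 0, "x": 0, "y": 0, "z": 0, "grip": 0.45}
  ]
}}

```text
time_s: 15.2
tool_pos: [0.5996, -0.0136, 0.0686]
orientation: [3.139, 0.0, 1.571]
ft_force: [0.7, -0.9, 0.2]
opening: 0.0385
grip_force: 0.0
```

```bash
python3 -c "
from h import *
go([.5985,-.0125,.0155])"
```

```text
t 15.2 tool [ 0.5996 -0.0136  0.0686] turn deg [0.13 0.01 0.04] shift in final tool mm [ 1.1 -1.1 53.1]
```

Request:
{"method": "play_rows", "body": {
  "rows": [
    {"wx": 0, "wy": 0, "wz": 0, "x": 0, "y": 0, "z": 15, "grip": 0.45},
    {"wx": 0, "wy": 0, "wz": 0, "x": 0, "y": 0, "z": 15, "grip": 0.45},
    {"wx": 0, "wy": 0, "wz": 0, "x": 0, "y": 0, "z": 12, "grip": 0.45},
    {"wx": 0, "wy": 0, "wz": 0, "x": 0, "y": 0, "z": 6, "grip": 0.45},
    {"wx": 0, "wy": 0, "wz": 0, "x": 0, "y": 0, "z": 3, "grip": 0.45},
    {"wx": 0, "wy": 0, "wz": 0, "x": 0, "y": 0, "z": 0, "grip": 0.45},
    {"wx": 0, "wy": 0, "wz": 0, "x": 0, "y": 0, "z": 0, "grip": 0.45}
  ]
}}

```text
time_s: 15.9
tool_pos: [0.599, -0.0138, 0.0169]
orientation: [3.14, 0.0, 1.571]
ft_force: [-0.6, -0.2, -0.5]
opening: 0.0381
grip_force: 0.0
```

Request:
{"method": "play_rows", "body": {
  "rows": [
    {"wx": 0, "wy": 0, "wz": 0, "x": 1, "y": -0.5, "z": 1, "grip": 0.45},
    {"wx": 0, "wy": 0, "wz": 0, "x": 0, "y": 0, "z": 0, "grip": 0},
    {"wx": 0, "wy": 0, "wz": 0, "x": 0, "y": 0, "z": 0, "grip": 0},
    {"wx": 0, "wy": 0, "wz": 0, "x": 0, "y": 0, "z": 0, "grip": 0},
    {"wx": 0, "wy": 0, "wz": 0, "x": 0, "y": 0, "z": 0, "grip": 0},
    {"wx": 0, "wy": 0, "wz": 0, "x": 0, "y": 0, "z": 0, "grip": 0}
  ]
}}

```text
time_s: 16.5
tool_pos: [0.5982, -0.0127, 0.0155]
orientation: [3.141, -0.0, 1.571]
ft_force: [-0.5, -0.3, 2.4]
opening: 0.0167
grip_force: 48.7
```

Request:
{"method": "play_rows", "body": {
  "rows": [
    {"wx": 0, "wy": 0, "wz": 0, "x": 0, "y": 0, "z": -5, "grip": 0},
    {"wx": 0, "wy": 0, "wz": 0, "x": 0, "y": 0, "z": -15, "grip": 0},
    {"wx": 0, "wy": 0, "wz": 0, "x": 0, "y": 0, "z": -25, "grip": 0},
    {"wx": 0, "wy": 0, "wz": 0, "x": 0, "y": 0, "z": -25, "grip": 0},
    {"wx": 0, "wy": 0, "wz": 0, "x": 0, "y": 0, "z": -20, "grip": 0},
    {"wx": 0, "wy": 0, "wz": 0, "x": 0, "y": 0, "z": -10, "grip": 0},
    {"wx": 0, "wy": 0, "wz": 0, "x": 13, "y": -10, "z": 0, "grip": 0},
    {"wx": 0, "wy": 0, "wz": 0, "x": 20, "y": -15, "z": 0, "grip": 0}
  ]
}}

```text
time_s: 17.3
tool_pos: [0.573, 0.0196, 0.1148]
orientation: [3.142, 0.0, 1.569]
ft_force: [-0.0, -0.2, -2.7]
opening: 0.0162
grip_force: 49.0
```

Request:
{"method": "play_rows", "body": {
  "rows": [
    {"wx": 0, "wy": 0, "wz": 0, "x": 30, "y": -20, "z": 0, "grip": 0},
    {"wx": 0, "wy": 0, "wz": 0, "x": 30, "y": -20, "z": 0, "grip": 0},
    {"wx": 0, "wy": 0, "wz": 0, "x": 30, "y": -20, "z": 0, "grip": 0},
    {"wx": 0, "wy": 0, "wz": 0, "x": 30, "y": -20, "z": 0, "grip": 0},
    {"wx": 0, "wy": 0, "wz": 0, "x": 30, "y": -20, "z": 0, "grip": 0},
    {"wx": 0, "wy": 0, "wz": 0, "x": 30, "y": -15, "z": 0, "grip": 0},
    {"wx": 0, "wy": 0, "wz": 0, "x": 20, "y": -10, "z": 0, "grip": 0},
    {"wx": 0, "wy": 0, "wz": 0, "x": 0, "y": 0, "z": 0, "grip": 0}
  ]
}}

```text
time_s: 18.1
tool_pos: [0.4461, 0.2222, 0.1147]
orientation: [-3.14, -0.0, 1.574]
ft_force: [1.2, 0.2, -1.1]
opening: 0.0161
grip_force: 49.0
```

Request:
{"method": "play_rows", "body": {
  "rows": [
    {"wx": 0, "wy": 0, "wz": 0, "x": 0, "y": 0, "z": 0, "grip": 0},
    {"wx": 0, "wy": 0, "wz": 0, "x": 0, "y": 0, "z": 0, "grip": 0},
    {"wx": 0, "wy": 0, "wz": 0, "x": 0, "y": 0, "z": 0, "grip": 0}
  ]
}}

```text
time_s: 18.4
tool_pos: [0.4484, 0.2194, 0.115]
orientation: [-3.141, 0.0, 1.57]
ft_force: [0.0, 0.5, -2.1]
opening: 0.0166
grip_force: 49.0
```

```bash
python3 - <<'E'
from h import *
go([.448,.2205,.0195]);o=state()[2];print(o['opening'],o['grip_force'])
c=robot.get_calibration("wrist");im=robot.camera("wrist");cv2.imwrite("pics/w8.png",im[:,:,::-1]);print(proj(c,(.448,.2205,.018)),[proj(c,(.448+a,.2205+b,.018)).round() for a,b in((.037,0),(-.037,0),(0,.037))])
E
```

```text
t 18.4 tool [0.4484 0.2194 0.115 ] turn deg [-0.01  0.01 -0.07] shift in final tool mm [ 1.1 -0.4 95.5]
0.016611427933778535 49.012309312820435
[283.75471119 196.41011938] [array([330., 196.]), array([237., 196.]), array([284., 149.])]
```

View pics/w8.png

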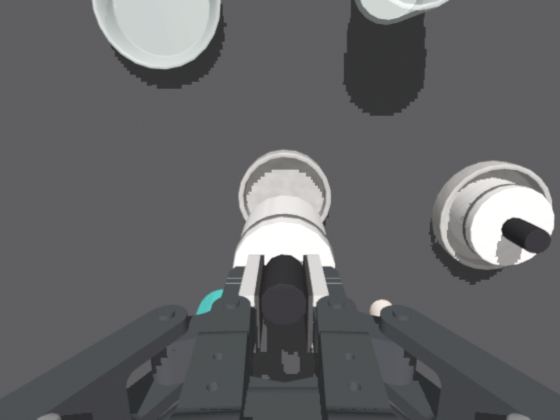

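The small cup's rim (columns 238–331, top row 151) is within 2 px of the prediction, and the wide cartridge stands in its cup at right (505,220). Lowering.

Request:
{"method": "play_rows", "body": {
  "rows": [
    {"wx": 0, "wy": 0, "wz": 0, "x": 0, "y": 0, "z": 15, "grip": 0},
    {"wx": 0, "wy": 0, "wz": 0, "x": 0, "y": 0, "z": 25, "grip": 0},
    {"wx": 0, "wy": 0, "wz": 0, "x": 0, "y": 0, "z": 25, "grip": 0},
    {"wx": 0, "wy": 0, "wz": 0, "x": 0, "y": 0, "z": 15, "grip": 0},
    {"wx": 0, "wy": 0, "wz": 0, "x": 0, "y": 0, "z": 8, "grip": 0},
    {"wx": 0, "wy": 0, "wz": 0, "x": 0, "y": 0, "z": 4, "grip": 0},
    {"wx": 0, "wy": 0, "wz": 0, "x": 0, "y": 0, "z": 0, "grip": 0},
    {"wx": 0, "wy": 0, "wz": 0, "x": 0, "y": 0, "z": 0, "grip": 0}
  ]
}}

```text
time_s: 19.25
tool_pos: [0.4486, 0.2203, 0.0239]
orientation: [3.14, -0.0, 1.571]
ft_force: [-0.4, 0.2, -1.6]
opening: 0.0163
grip_force: 49.0
```

Request:
{"method": "play_rows", "body": {
  "rows": [
    {"wx": 0, "wy": 0, "wz": 0, "x": 0, "y": 0, "z": 2.5, "grip": 0},
    {"wx": 0, "wy": 0, "wz": 0, "x": 0, "y": 0, "z": 1.5, "grip": 0},
    {"wx": 0, "wy": 0, "wz": 0, "x": 0, "y": 0, "z": 0, "grip": 0},
    {"wx": 0, "wy": 0, "wz": 0, "x": 0, "y": 0, "z": 0, "grip": 0},
    {"wx": 0, "wy": 0, "wz": 0, "x": 0, "y": 0, "z": 0, "grip": 0}
  ]
}}

```text
time_s: 19.75
tool_pos: [0.4483, 0.2204, 0.0195]
orientation: [3.141, -0.0, 1.571]
ft_force: [1.0, -0.3, 1.3]
opening: 0.0167
grip_force: 49.1
```

Request:
{"method": "play_rows", "body": {
  "rows": [
    {"wx": 0, "wy": 0, "wz": 0, "x": 0, "y": 0, "z": 0, "grip": 0.45},
    {"wx": 0, "wy": 0, "wz": 0, "x": 0, "y": 0, "z": 0, "grip": 0.45},
    {"wx": 0, "wy": 0, "wz": 0, "x": 0, "y": 0, "z": 0, "grip": 0.45},
    {"wx": 0, "wy": 0, "wz": 0, "x": 0, "y": 0, "z": -20, "grip": 0.45},
    {"wx": 0, "wy": 0, "wz": 0, "x": 0, "y": 0, "z": -40, "grip": 0.45},
    {"wx": 0, "wy": 0, "wz": 0, "x": 0, "y": 0, "z": -40, "grip": 0.45},
    {"wx": 0, "wy": 0, "wz": 0, "x": 0, "y": 0, "z": -40, "grip": 0.45},
    {"wx": 0, "wy": 0, "wz": 0, "x": 0, "y": 0, "z": -40, "grip": 0.45}
  ]
}}

```text
time_s: 20.55
tool_pos: [0.4476, 0.2201, 0.2009]
orientation: [-3.142, -0.0, 1.571]
ft_force: [0.5, -0.1, 0.6]
opening: 0.038
grip_force: 0.0
```

Request:
{"method": "play_rows", "body": {
  "rows": [
    {"wx": 0, "wy": 0, "wz": 0, "x": -30, "y": 1.5, "z": -10, "grip": 0.45},
    {"wx": 0, "wy": 0, "wz": 0, "x": -30, "y": 1.5, "z": 0, "grip": 0.45},
    {"wx": 0, "wy": 0, "wz": 0, "x": -30, "y": 1.5, "z": 0, "grip": 0.45},
    {"wx": 0, "wy": 0, "wz": 0, "x": -30, "y": 1.5, "z": 0, "grip": 0.45},
    {"wx": 0, "wy": 0, "wz": 0, "x": -30, "y": 1.5, "z": 0, "grip": 0.45},
    {"wx": 0, "wy": 0, "wz": 0, "x": -30, "y": 1.5, "z": 0, "grip": 0.45},
    {"wx": 0, "wy": 0, "wz": 0, "x": -30, "y": 1.5, "z": 0, "grip": 0.45},
    {"wx": 0, "wy": 0, "wz": 0, "x": -30, "y": 1.5, "z": 0, "grip": 0.45}
  ]
}}

```text
time_s: 21.35
tool_pos: [0.4598, -0.021, 0.2092]
orientation: [3.142, -0.0, 1.571]
ft_force: [0.4, -0.3, -0.7]
opening: 0.0384
grip_force: 0.0
```

Request:
{"method": "play_rows", "body": {
  "rows": [
    {"wx": 0, "wy": 0, "wz": 0, "x": 0, "y": 0, "z": 0, "grip": 0.45},
    {"wx": 0, "wy": 0, "wz": 0, "x": 0, "y": 0, "z": 0, "grip": 0.45},
    {"wx": 0, "wy": 0, "wz": 0, "x": 0, "y": 0, "z": 0, "grip": 0.45}
  ]
}}

```text
time_s: 21.65
tool_pos: [0.4599, -0.019, 0.2092]
orientation: [-3.141, -0.0, 1.572]
ft_force: [0.4, -0.4, -0.8]
opening: 0.0384
grip_force: 0.0
```

```bash
python3 - <<'E'
from h import *
go([.44,.0015,.2])
c=robot.get_calibration("wrist");im=robot.camera("wrist");cv2.imwrite("pics/w9.png",im[:,:,::-1]);np.save("w9.npy",im);np.save("c9.npy",c["camera_from_world"])
q=proj(c,(.44,.0015,.05));print(q)
for lo in(110,140,160,180,200):print(lo,blob(im,c,q,.05,55,lo))
t=robot.camera("top");ct=robot.get_calibration("top")
for lo in (150,190):print("mid now",blob(t,ct,proj(ct,(.448,.2205,.054)),.054,11,lo),"slim",blob(t,ct,(363,213),.066,12,lo))
E
```

```text
t 21.65 tool [ 0.4599 -0.019   0.2092] turn deg [-0.01 -0.03  0.04] shift in final tool mm [ 20.5 -19.9   9.2]
[263.12845672 160.55712745]
110 (array([ 4.398e+02, -1.000e-01,  1.049e+02]), array([103.9, 103.2]))
140 (array([437.8,   3.2,  59. ]), array([56. , 56.6]))
160 (array([438.8,   2.7,  58.3]), array([55.1, 56.6]))
180 (array([438.2,   2.9,  57.6]), array([54.1, 54.7]))
200 (array([438.1,   3.1,  56.6]), array([54. , 54.7]))
mid now (array([450.9, 223.8,  55.1]), array([49.5, 44.1])) slim (array([ 468.6, -214.3,   26.6]), array([23.7, 23.6]))
mid now (array([446.5, 221.5,  43.5]), array([41.9, 39. ])) slim (array([ 468.4, -217.1,   23.3]), array([21.1, 13.1]))
```

The steel socket measures (0.4385, 0.0025), diameter 56–58 mm. On to the slim cartridge.

Request:
{"method": "play_rows", "body": {
  "rows": [
    {"wx": 0, "wy": 0, "wz": 0, "x": -26, "y": 1, "z": 0, "grip": 0.45},
    {"wx": 0, "wy": 0, "wz": 0, "x": -30, "y": 1, "z": 0, "grip": 0.45},
    {"wx": 0, "wy": 0, "wz": 0, "x": -30, "y": 1, "z": 0, "grip": 0.45},
    {"wx": 0, "wy": 0, "wz": 0, "x": -30, "y": 1, "z": 0, "grip": 0.45},
    {"wx": 0, "wy": 0, "wz": 0, "x": -30, "y": 1, "z": 0, "grip": 0.45},
    {"wx": 0, "wy": 0, "wz": 0, "x": -30, "y": 1, "z": 0, "grip": 0.45},
    {"wx": 0, "wy": 0, "wz": 0, "x": -25, "y": 2, "z": 0, "grip": 0.45},
    {"wx": 0, "wy": 0, "wz": 0, "x": -15, "y": 2, "z": 0, "grip": 0.45}
  ]
}}

```text
time_s: 22.55
tool_pos: [0.4703, -0.2367, 0.209]
orientation: [-3.142, 0.0, 1.571]
ft_force: [0.6, -0.1, -0.2]
opening: 0.0384
grip_force: 0.0
```

Request:
{"method": "play_rows", "body": {
  "rows": [
    {"wx": 0, "wy": 0, "wz": 0, "x": 0, "y": 0, "z": 0, "grip": 0.45},
    {"wx": 0, "wy": 0, "wz": 0, "x": 0, "y": 0, "z": 0, "grip": 0.45},
    {"wx": 0, "wy": 0, "wz": 0, "x": 0, "y": 0, "z": 0, "grip": 0.45},
    {"wx": 0, "wy": 0, "wz": 0, "x": 0, "y": 0, "z": 0, "grip": 0.45}
  ]
}}

```text
time_s: 22.95
tool_pos: [0.4702, -0.2346, 0.2094]
orientation: [3.141, -0.0, 1.572]
ft_force: [-0.6, 0.1, 0.5]
opening: 0.0383
grip_force: 0.0
```

```bash
python3 - <<'E'
from h import *
go([.47,-.22,.0315])
c=robot.get_calibration("wrist");im=robot.camera("wrist")
q=proj(c,(.469,-.22,.066));print(q)
for lo in(110,140,170):print(lo,blob(im,c,q,.066,45,lo))
x,y=int(q[0]),int(q[1]);print(x-60,y-50);cv2.imwrite("pics/w10.png",cv2.resize(im[y-50:y+50,x-60:x+60,::-1],None,fx=5,fy=5,interpolation=0))
E
```

```text
t 22.95 tool [ 0.4702 -0.2346  0.2094] turn deg [ 0.01 -0.01  0.09] shift in final tool mm [ 14.6  -0.2 177.9]
[282.81608275 169.58591505]
110 (array([ 468.2, -220.9,   82.3]), array([81.6, 81.4]))
140 (array([ 468.2, -220.8,   82.3]), array([81.6, 80.5]))
170 (array([ 473.5, -225. ,   39.1]), array([34.8, 37.8]))
222 119
```

View pics/w10.png

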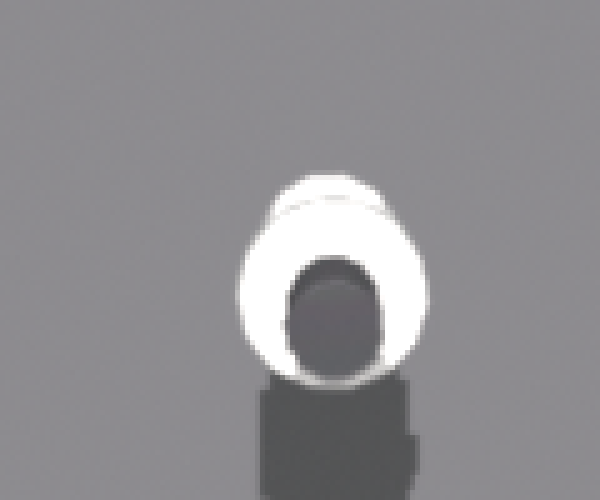

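The crop shows the slim body top circle centred at (333,292) and the knob top at (334,331), in 5× crop pixels.

```bash
python3 - <<'E'
from h import *
c=robot.get_calibration("wrist")
f=lambda u,v:(222+u/5-.4,119+v/5-.4)
print(onz(c,*f(333.5,292.5),.066),onz(c,*f(334.5,331),.094))
print(np.ptp([onz(c,*f(a,292),.066)[0] for a in(238,429)]),np.ptp([onz(c,*f(a,331),.094)[0] for a in(286,383)]))
p=onz(c,*f(334,331),.094);go([p[0],p[1],.0315])
E
```

```text
[ 0.47403516 -0.22711023  0.066     ] [ 0.47382603 -0.22821227  0.094     ]
0.03486028496261018 0.016272931738505636
t 23.0 tool [ 0.4702 -0.2348  0.2094] turn deg [ 0.01 -0.01  0.09] shift in final tool mm [  6.6   3.6 177.9]
```

Request:
{"method": "play_rows", "body": {
  "rows": [
    {"wx": 0, "wy": 0, "wz": 0, "x": 4, "y": 2, "z": 20, "grip": 0.45},
    {"wx": 0, "wy": 0, "wz": 0, "x": 3, "y": 2, "z": 30, "grip": 0.45},
    {"wx": 0, "wy": 0, "wz": 0, "x": 0, "y": 0, "z": 30, "grip": 0.45},
    {"wx": 0, "wy": 0, "wz": 0, "x": 0, "y": 0, "z": 30, "grip": 0.45},
    {"wx": 0, "wy": 0, "wz": 0, "x": 0, "y": 0, "z": 20, "grip": 0.45},
    {"wx": 0, "wy": 0, "wz": 0, "x": 0, "y": 0, "z": 5, "grip": 0.45},
    {"wx": 0, "wy": 0, "wz": 0, "x": 0, "y": 0, "z": 0, "grip": 0.45},
    {"wx": 0, "wy": 0, "wz": 0, "x": 0, "y": 0, "z": 0, "grip": 0.45}
  ]
}}

```text
time_s: 23.8
tool_pos: [0.4749, -0.2291, 0.0754]
orientation: [3.14, 0.001, 1.571]
ft_force: [-0.5, -0.6, 0.2]
opening: 0.0384
grip_force: 0.0
```

Request:
{"method": "play_rows", "body": {
  "rows": [
    {"wx": 0, "wy": 0, "wz": 0, "x": 0, "y": 0, "z": 10, "grip": 0.45},
    {"wx": 0, "wy": 0, "wz": 0, "x": 0, "y": 0, "z": 10, "grip": 0.45},
    {"wx": 0, "wy": 0, "wz": 0, "x": 0, "y": 0, "z": 10, "grip": 0.45},
    {"wx": 0, "wy": 0, "wz": 0, "x": 0, "y": 0, "z": 6, "grip": 0.45},
    {"wx": 0, "wy": 0, "wz": 0, "x": 0, "y": 0, "z": 3, "grip": 0.45},
    {"wx": 0, "wy": 0, "wz": 0, "x": 0, "y": 0, "z": 0, "grip": 0.45},
    {"wx": 0, "wy": 0, "wz": 0, "x": 0, "y": 0, "z": 0, "grip": 0.45},
    {"wx": 0, "wy": 0, "wz": 0, "x": 0, "y": 0, "z": 0, "grip": 0.45}
  ]
}}

```text
time_s: 24.6
tool_pos: [0.4743, -0.2289, 0.0355]
orientation: [3.141, 0.0, 1.571]
ft_force: [-1.0, -0.9, 0.5]
opening: 0.0383
grip_force: 0.0
```

Down the last 4 mm and close slowly at 60 N for the push.

Request:
{"method": "play_rows", "body": {
  "rows": [
    {"wx": 0, "wy": 0, "wz": 0, "x": 1, "y": 0, "z": 4, "grip": 0.45},
    {"wx": 0, "wy": 0, "wz": 0, "x": 0, "y": 0, "z": 0, "grip": 0.3},
    {"wx": 0, "wy": 0, "wz": 0, "x": 0, "y": 0, "z": 0, "grip": 0.25},
    {"wx": 0, "wy": 0, "wz": 0, "x": 0, "y": 0, "z": 0, "grip": 0.2},
    {"wx": 0, "wy": 0, "wz": 0, "x": 0, "y": 0, "z": 0, "grip": 0},
    {"wx": 0, "wy": 0, "wz": 0, "x": 0, "y": 0, "z": 0, "grip": 0},
    {"wx": 0, "wy": 0, "wz": 0, "x": 0, "y": 0, "z": 0, "grip": 0},
    {"wx": 0, "wy": 0, "wz": 0, "x": 0, "y": 0, "z": 0, "grip": 0}
  ],
  "grip_force": 60
}}

```text
time_s: 25.4
tool_pos: [0.4743, -0.2278, 0.0313]
orientation: [3.141, 0.0, 1.571]
ft_force: [0.8, 0.2, 1.2]
opening: 0.0163
grip_force: 58.5
```

Request:
{"method": "play_rows", "body": {
  "rows": [
    {"wx": 0, "wy": 0, "wz": 0, "x": 0, "y": 0, "z": -5, "grip": 0},
    {"wx": 0, "wy": 0, "wz": 0, "x": 0, "y": 0, "z": -15, "grip": 0},
    {"wx": 0, "wy": 0, "wz": 0, "x": 0, "y": 0, "z": -25, "grip": 0},
    {"wx": 0, "wy": 0, "wz": 0, "x": 0, "y": 0, "z": -25, "grip": 0},
    {"wx": 0, "wy": 0, "wz": 0, "x": 0, "y": 0, "z": -15, "grip": 0},
    {"wx": 0, "wy": 0, "wz": 0, "x": 0, "y": 0, "z": -5, "grip": 0},
    {"wx": 0, "wy": 0, "wz": 0, "x": 15, "y": -2, "z": 0, "grip": 0},
    {"wx": 0, "wy": 0, "wz": 0, "x": 25, "y": -4, "z": 0, "grip": 0}
  ]
}}

```text
time_s: 26.2
tool_pos: [0.4673, -0.1872, 0.1201]
orientation: [-3.14, -0.001, 1.569]
ft_force: [-0.1, 0.1, -0.3]
opening: 0.0161
grip_force: 58.6
```

Request:
{"method": "play_rows", "body": {
  "rows": [
    {"wx": 0, "wy": 0, "wz": 0, "x": 30, "y": -5, "z": 0, "grip": 0},
    {"wx": 0, "wy": 0, "wz": 0, "x": 30, "y": -5, "z": 0, "grip": 0},
    {"wx": 0, "wy": 0, "wz": 0, "x": 30, "y": -5, "z": 0, "grip": 0},
    {"wx": 0, "wy": 0, "wz": 0, "x": 30, "y": -5, "z": 0, "grip": 0},
    {"wx": 0, "wy": 0, "wz": 0, "x": 30, "y": -5, "z": 0, "grip": 0},
    {"wx": 0, "wy": 0, "wz": 0, "x": 25, "y": -3, "z": 0, "grip": 0},
    {"wx": 0, "wy": 0, "wz": 0, "x": 15, "y": -2, "z": 0, "grip": 0},
    {"wx": 0, "wy": 0, "wz": 0, "x": 0, "y": 0, "z": 0, "grip": 0}
  ]
}}

```text
time_s: 27.0
tool_pos: [0.436, 0.0047, 0.1201]
orientation: [-3.139, -0.001, 1.574]
ft_force: [0.5, 0.3, -0.2]
opening: 0.0157
grip_force: 58.6
```

Request:
{"method": "play_rows", "body": {
  "rows": [
    {"wx": 0, "wy": 0, "wz": 0, "x": 0, "y": 0, "z": 0, "grip": 0},
    {"wx": 0, "wy": 0, "wz": 0, "x": 0, "y": 0, "z": 0, "grip": 0},
    {"wx": 0, "wy": 0, "wz": 0, "x": 0, "y": 0, "z": 0, "grip": 0},
    {"wx": 0, "wy": 0, "wz": 0, "x": 0, "y": 0, "z": 0, "grip": 0}
  ]
}}

```text
time_s: 27.4
tool_pos: [0.438, 0.0017, 0.1211]
orientation: [-3.141, -0.0, 1.57]
ft_force: [0.4, 0.5, -1.6]
opening: 0.0161
grip_force: 58.6
```

```bash
python3 - <<'E'
from h import *
go([.4385,.0025,.0813]);o=state()[2];print(o['opening'],o['grip_force'],o['ft_force'])
c=robot.get_calibration("wrist");im=robot.camera("wrist");q=proj(c,(.4385,.0025,.05));print(q,[proj(c,(.4385+a,.0025+b,.05)).round() for a,b in((.028,0),(-.028,0),(0,.028))])
# rim extents by row profile on brightness
g=cv2.cvtColor(im,cv2.COLOR_RGB2GRAY)
for r in(int(q[1])-25,int(q[1])-15,int(q[1])-5):
    w=np.where(g[r,200:380]>150)[0]+200;print(r,w.min(),w.max(),(w.min()+w.max())/2)
w=np.where(g[60:230,int(q[0])]>150)[0]+60;print("top row",w.min())
cv2.imwrite("pics/w11.png",im[:,:,::-1])
E
```

```text
t 27.4 tool [0.438  0.0017 0.1211] turn deg [-0.01 -0.01 -0.05] shift in final tool mm [ 0.8  0.5 39.8]
0.01609745256267007 58.58858406543732 [ 0.44494551  0.51120754 -1.6039072 ]
[285.00780944 205.62091827] [array([324., 206.]), array([246., 206.]), array([285., 167.])]
180 256 313 284.5
190 251 318 284.5
200 248 322 285.0
top row 161
```

The rim chord in the wrist view (columns 248–322 at row 200) agrees with the estimate to under 1 mm. Lowering into the funnel.

Request:
{"method": "play_rows", "body": {
  "rows": [
    {"wx": 0, "wy": 0, "wz": 0, "x": 0.5, "y": 0.5, "z": 10, "grip": 0},
    {"wx": 0, "wy": 0, "wz": 0, "x": 0, "y": 0, "z": 15, "grip": 0},
    {"wx": 0, "wy": 0, "wz": 0, "x": 0, "y": 0, "z": 10, "grip": 0},
    {"wx": 0, "wy": 0, "wz": 0, "x": 0, "y": 0, "z": 0, "grip": 0},
    {"wx": 0, "wy": 0, "wz": 0, "x": 0, "y": 0, "z": 5, "grip": 0},
    {"wx": 0, "wy": 0, "wz": 0, "x": 0, "y": 0, "z": 4, "grip": 0},
    {"wx": 0, "wy": 0, "wz": 0, "x": 0, "y": 0, "z": 0, "grip": 0},
    {"wx": 0, "wy": 0, "wz": 0, "x": 0, "y": 0, "z": 0, "grip": 0}
  ]
}}

```text
time_s: 28.25
tool_pos: [0.4387, 0.0027, 0.0773]
orientation: [3.141, -0.0, 1.571]
ft_force: [0.3, -0.3, -0.9]
opening: 0.0159
grip_force: 58.6
```

Request:
{"method": "play_rows", "body": {
  "rows": [
    {"wx": 0, "wy": 0, "wz": 0, "x": 0, "y": 0, "z": 2.5, "grip": 0},
    {"wx": 0, "wy": 0, "wz": 0, "x": 0, "y": 0, "z": 2.5, "grip": 0},
    {"wx": 0, "wy": 0, "wz": 0, "x": 0, "y": 0, "z": 0, "grip": 0}
  ]
}}

```text
time_s: 28.55
tool_pos: [0.4383, 0.0028, 0.0719]
orientation: [-3.141, -0.0, 1.571]
ft_force: [-0.1, -0.3, -2.1]
opening: 0.0164
grip_force: 58.6
```

Request:
{"method": "play_rows", "body": {
  "rows": [
    {"wx": 0, "wy": 0, "wz": 0, "x": 0, "y": 0, "z": 2, "grip": 0},
    {"wx": 0, "wy": 0, "wz": 0, "x": 0, "y": 0, "z": 2, "grip": 0},
    {"wx": 0, "wy": 0, "wz": 0, "x": 0, "y": 0, "z": 2, "grip": 0},
    {"wx": 0, "wy": 0, "wz": 0, "x": 0, "y": 0, "z": 0, "grip": 0}
  ]
}}

```text
time_s: 28.95
tool_pos: [0.4384, 0.0027, 0.0659]
orientation: [-3.141, -0.0, 1.571]
ft_force: [0.2, -0.2, -1.6]
opening: 0.0162
grip_force: 58.6
```

Request:
{"method": "play_rows", "body": {
  "rows": [
    {"wx": 0, "wy": 0, "wz": 0, "x": 0, "y": 0, "z": 2, "grip": 0},
    {"wx": 0, "wy": 0, "wz": 0, "x": 0, "y": 0, "z": 2, "grip": 0},
    {"wx": 0, "wy": 0, "wz": 0, "x": 0, "y": 0, "z": 0, "grip": 0}
  ]
}}

```text
time_s: 29.25
tool_pos: [0.4384, 0.0027, 0.0619]
orientation: [-3.141, -0.0, 1.571]
ft_force: [0.4, -1.1, -1.7]
opening: 0.0163
grip_force: 58.6
```

Request:
{"method": "play_rows", "body": {
  "rows": [
    {"wx": 0, "wy": 0, "wz": 0, "x": 0, "y": 0, "z": 3, "grip": 0},
    {"wx": 0, "wy": 0, "wz": 0, "x": 0, "y": 0, "z": 3, "grip": 0},
    {"wx": 0, "wy": 0, "wz": 0, "x": 0, "y": 0, "z": 3, "grip": 0},
    {"wx": 0, "wy": 0, "wz": 0, "x": 0, "y": 0, "z": 0, "grip": 0}
  ]
}}

```text
time_s: 29.65
tool_pos: [0.4386, 0.0024, 0.0529]
orientation: [3.141, 0.0, 1.571]
ft_force: [1.0, -2.4, -1.2]
opening: 0.0161
grip_force: 58.6
```

Request:
{"method": "play_rows", "body": {
  "rows": [
    {"wx": 0, "wy": 0, "wz": 0, "x": 0, "y": 0, "z": 3, "grip": 0},
    {"wx": 0, "wy": 0, "wz": 0, "x": 0, "y": 0, "z": 3, "grip": 0},
    {"wx": 0, "wy": 0, "wz": 0, "x": 0, "y": 0, "z": 0, "grip": 0}
  ]
}}

```text
time_s: 29.95
tool_pos: [0.4391, 0.0026, 0.0472]
orientation: [3.14, 0.0, 1.571]
ft_force: [2.5, -0.7, -6.5]
opening: 0.0161
grip_force: 59.1
```

The force turned downward, so the balls are drawing the plug in. I keep pushing to the floor.

Request:
{"method": "play_rows", "body": {
  "rows": [
    {"wx": 0, "wy": 0, "wz": 0, "x": 0, "y": 0, "z": 3, "grip": 0},
    {"wx": 0, "wy": 0, "wz": 0, "x": 0, "y": 0, "z": 3, "grip": 0},
    {"wx": 0, "wy": 0, "wz": 0, "x": 0, "y": 0, "z": 2, "grip": 0},
    {"wx": 0, "wy": 0, "wz": 0, "x": 0, "y": 0, "z": 0, "grip": 0}
  ]
}}

```text
time_s: 30.35
tool_pos: [0.4383, 0.0027, 0.0387]
orientation: [-3.141, -0.0, 1.571]
ft_force: [0.8, -1.7, -3.4]
opening: 0.0161
grip_force: 59.4
```

Request:
{"method": "play_rows", "body": {
  "rows": [
    {"wx": 0, "wy": 0, "wz": 0, "x": 0, "y": 0, "z": 1, "grip": 0},
    {"wx": 0, "wy": 0, "wz": 0, "x": 0, "y": 0, "z": 1, "grip": 0},
    {"wx": 0, "wy": 0, "wz": 0, "x": 0, "y": 0, "z": 1, "grip": 0},
    {"wx": 0, "wy": 0, "wz": 0, "x": 0, "y": 0, "z": 0, "grip": 0}
  ]
}}

```text
time_s: 30.75
tool_pos: [0.4389, 0.0025, 0.0372]
orientation: [3.14, 0.0, 1.571]
ft_force: [-2.9, -2.1, 12.9]
opening: 0.0158
grip_force: 61.3
```

Floor contact at 0.0372 (expected 0.0373) with +13 N, so it is home. I relax, release and rise clear.

Request:
{"method": "play_rows", "body": {
  "rows": [
    {"wx": 0, "wy": 0, "wz": 0, "x": 0, "y": 0, "z": -0.8, "grip": 0},
    {"wx": 0, "wy": 0, "wz": 0, "x": 0, "y": 0, "z": 0, "grip": 0.45},
    {"wx": 0, "wy": 0, "wz": 0, "x": 0, "y": 0, "z": 0, "grip": 0.45},
    {"wx": 0, "wy": 0, "wz": 0, "x": 0, "y": 0, "z": 0, "grip": 0.45},
    {"wx": 0, "wy": 0, "wz": 0, "x": 0, "y": 0, "z": 0, "grip": 0.45},
    {"wx": 0, "wy": 0, "wz": 0, "x": 0, "y": 0, "z": -15, "grip": 0.45},
    {"wx": 0, "wy": 0, "wz": 0, "x": 0, "y": 0, "z": -35, "grip": 0.45},
    {"wx": 0, "wy": 0, "wz": 0, "x": 0, "y": 0, "z": -40, "grip": 0.45}
  ]
}}

```text
time_s: 31.55
tool_pos: [0.4374, 0.003, 0.1271]
orientation: [-3.138, -0.001, 1.571]
ft_force: [0.3, 0.5, -1.1]
opening: 0.0384
grip_force: 0.0
```

Request:
{"method": "play_rows", "body": {
  "rows": [
    {"wx": 0, "wy": 0, "wz": 0, "x": 0, "y": 0, "z": -40, "grip": 0.45},
    {"wx": 0, "wy": 0, "wz": 0, "x": 0, "y": 0, "z": -40, "grip": 0.45},
    {"wx": 0, "wy": 0, "wz": 0, "x": 0, "y": 0, "z": -30, "grip": 0.45},
    {"wx": 0, "wy": 0, "wz": 0, "x": -25, "y": 0, "z": 0, "grip": 0.45},
    {"wx": 0, "wy": 0, "wz": 0, "x": -30, "y": 0, "z": 0, "grip": 0.45},
    {"wx": 0, "wy": 0, "wz": 0, "x": -30, "y": 0, "z": 0, "grip": 0.45},
    {"wx": 0, "wy": 0, "wz": 0, "x": 0, "y": 0, "z": 0, "grip": 0.45},
    {"wx": 0, "wy": 0, "wz": 0, "x": 0, "y": 0, "z": 0, "grip": 0.45}
  ]
}}

```text
time_s: 32.35
tool_pos: [0.4383, -0.0824, 0.2367]
orientation: [-3.141, -0.001, 1.569]
ft_force: [0.6, 0.8, 0.3]
opening: 0.0385
grip_force: 0.0
```

```bash
python3 - <<'E'
from h import *
print(state()[0]);im=robot.camera("scene");s=robot.get_calibration("scene")
P=proj(s,(.4385,.0025,.072));x,y=P.astype(int)
for n,p in dict(home_shoulder=(.4385,.0025,.072),home_knobtop=(.4385,.0025,.1),caught_knobtop=(.4385,.0025,.114)).items():print(n,((proj(s,p)-[150,100])*2.8).round())
cv2.imwrite("pics/s12.png",cv2.resize(im[100:310,150:430,::-1],None,fx=2.8,fy=2.8,interpolation=0))
E
```

```text
[ 0.43829237 -0.08235297  0.23672407]
home_shoulder [309. 242.]
home_knobtop [308. 210.]
caught_knobtop [308. 193.]
```

View pics/s12.png

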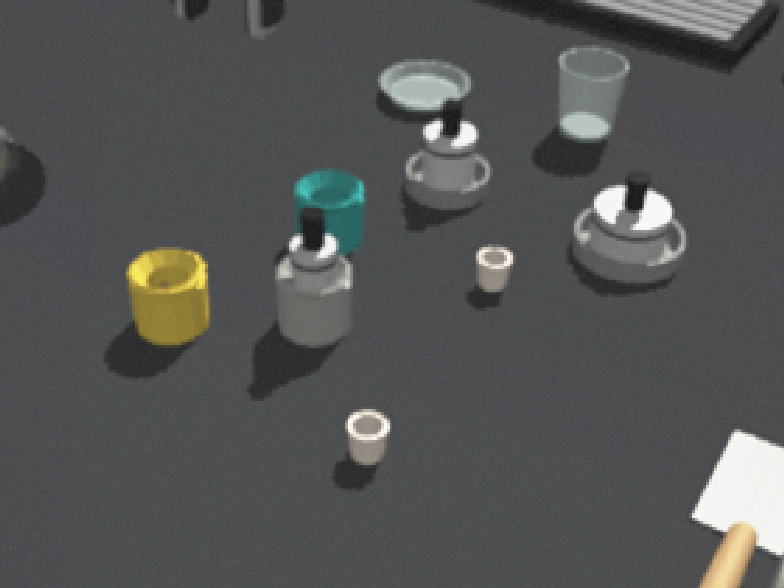

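All three cartridges stand upright in place. The slim knob top is at (313,214), which fits home (row 210) rather than caught (row 193), and the bystanders are untouched.

```bash
python3 -c "
from bench import robot
print(robot.hand_in())"
```

```text
the job is handed in; nothing more can be done
None
```

The job is handed in, with no verdict returned: the wide and middle cartridges stand in their cups, and the slim one is pushed home in the steel socket, fitted in that order by about 32 s. All three are upright and released, with the crucibles and beaker standing where they were in the last picture; the jar was outside that picture, and the arm never went near it.

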